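# Empty the curing box and load the brackets that match the sample

## Task

Pull up the curing box's spring plunger knob, slide its cover fully open, take out the finished straight bar and lay it flat on the narrow wooden stand. Then take from the parts tray every bracket of the same shape as the sample on the cork mat beside the tray and lay each one flat across the two narrow rails inside the box, side by side, leaving the other shapes in the tray. Finally slide the cover fully shut so that the plunger drops home, and leave the other things on the bench where they are.

Things in the scene. Friction and masses are not known exactly. Their poses are not given: they have to be found in the camera images.
- tray: Fixed grey plastic parts tray, open on top, 302 x 242 mm, walls 26 mm high and 4 mm thick, floor 4 mm thick (inner floor at z = 4 mm). Origin: centre of its underside; x along the 302 mm side. It stands left or right of the robot's centre line, the curing box on the other side.
- mat: Fixed square cork mat, 120 x 120 x 6 mm, beside the tray, on the tray's side away from the robot. THE sample is the one fixed on this mat. Origin: centre of its underside.
- sample_u: Sample bracket, the same size and finish as bracket_u1 (U shape: both 22 mm side arms point to +y, at x = +32 and x = -32), screwed down on cork. Exactly one of the three samples is on the mat beside the tray, and that is the shape wanted; the two others are filed away on a 260 x 120 mm cork board on the right of the bench and do not count. Origin: middle of its bar, at half thickness.
- sample_z: Sample bracket, the same size and finish as bracket_z1 (Z shape: one 22 mm side arm points to +y at x = +32, the other to -y at x = -32), screwed down on cork. Exactly one of the three samples is on the mat beside the tray, and that is the shape wanted; the two others are filed away on a 260 x 120 mm cork board on the right of the bench and do not count. Origin: middle of its bar, at half thickness.
- sample_t: Sample bracket, the same size and finish as bracket_t1 (T shape: two 22 mm side arms at the same end, x = +32, one to +y and one to -y (centre of mass 11 mm from the origin toward +x)), screwed down on cork. Exactly one of the three samples is on the mat beside the tray, and that is the shape wanted; the two others are filed away on a 260 x 120 mm cork board on the right of the bench and do not count. Origin: middle of its bar, at half thickness.
- bracket_u1: Loose flat aluminium bracket, 65 g, 12 mm thick: a bar 80 x 16 mm along its x, with two side arms 16 mm wide that end 30 mm from the bar's centre line; U shape: both 22 mm side arms point to +y, at x = +32 and x = -32. Origin: middle of the bar, half thickness; z up. Starts flat in the tray. May be absent (2 or 3 of each shape).
- bracket_u2: Loose flat aluminium bracket, 65 g, 12 mm thick: a bar 80 x 16 mm along its x, with two side arms 16 mm wide that end 30 mm from the bar's centre line; U shape: both 22 mm side arms point to +y, at x = +32 and x = -32. Origin: middle of the bar, half thickness; z up. Starts flat in the tray. May be absent (2 or 3 of each shape).
- bracket_u3: Loose flat aluminium bracket, 65 g, 12 mm thick: a bar 80 x 16 mm along its x, with two side arms 16 mm wide that end 30 mm from the bar's centre line; U shape: both 22 mm side arms point to +y, at x = +32 and x = -32. Origin: middle of the bar, half thickness; z up. Starts flat in the tray. May be absent (2 or 3 of each shape).
- bracket_z1: Loose flat aluminium bracket, 65 g, 12 mm thick: a bar 80 x 16 mm along its x, with two side arms 16 mm wide that end 30 mm from the bar's centre line; Z shape: one 22 mm side arm points to +y at x = +32, the other to -y at x = -32. Origin: middle of the bar, half thickness; z up. Starts flat in the tray. May be absent (2 or 3 of each shape).
- bracket_z2: Loose flat aluminium bracket, 65 g, 12 mm thick: a bar 80 x 16 mm along its x, with two side arms 16 mm wide that end 30 mm from the bar's centre line; Z shape: one 22 mm side arm points to +y at x = +32, the other to -y at x = -32. Origin: middle of the bar, half thickness; z up. Starts flat in the tray. May be absent (2 or 3 of each shape).
- bracket_z3: Loose flat aluminium bracket, 65 g, 12 mm thick: a bar 80 x 16 mm along its x, with two side arms 16 mm wide that end 30 mm from the bar's centre line; Z shape: one 22 mm side arm points to +y at x = +32, the other to -y at x = -32. Origin: middle of the bar, half thickness; z up. Starts flat in the tray. May be absent (2 or 3 of each shape).
- bracket_t1: Loose flat aluminium bracket, 65 g, 12 mm thick: a bar 80 x 16 mm along its x, with two side arms 16 mm wide that end 30 mm from the bar's centre line; T shape: two 22 mm side arms at the same end, x = +32, one to +y and one to -y (centre of mass 11 mm from the origin toward +x). Origin: middle of the bar, half thickness; z up. Starts flat in the tray. May be absent (2 or 3 of each shape).
- bracket_t2: Loose flat aluminium bracket, 65 g, 12 mm thick: a bar 80 x 16 mm along its x, with two side arms 16 mm wide that end 30 mm from the bar's centre line; T shape: two 22 mm side arms at the same end, x = +32, one to +y and one to -y (centre of mass 11 mm from the origin toward +x). Origin: middle of the bar, half thickness; z up. Starts flat in the tray. May be absent (2 or 3 of each shape).
- bracket_t3: Loose flat aluminium bracket, 65 g, 12 mm thick: a bar 80 x 16 mm along its x, with two side arms 16 mm wide that end 30 mm from the bar's centre line; T shape: two 22 mm side arms at the same end, x = +32, one to +y and one to -y (centre of mass 11 mm from the origin toward +x). Origin: middle of the bar, half thickness; z up. Starts flat in the tray. May be absent (2 or 3 of each shape).
- rack_mid (a point): Centre of the fixed grey curing box's loading opening (130 mm in x, 236 mm in y inside; walls 8 mm thick, tops 75 mm up), level with the tops of its two steel rails, 48 mm up. x: the cover's opening direction, roughly away from the robot. Rails run along y, 10 mm wide, centre lines at x = +-24 mm, 18 mm above the box floor. Behind: lamp housing, 75 mm high, 146 mm deep.
- cover (a joint): Slide of the cover (146 x 240 mm, top 83 mm above the bench), m: 0 shut, 0.14 fully open, along rack_mid's +x, over the lamp housing; friction 2 N. The plunger locks it at both ends and it cannot be forced. Within 2 mm of either end the pin drops in when the knob is let go; in between it rests on a steel strip (24 mm wide, 75 mm high, outside the +y wall), plunger about 0.008.
- plunger (a joint): Rise of the spring index plunger, m: 0 pin dropped fully in, 0.014 fully pulled up. The pin engages 8 mm, so it must be raised 9 mm or more to free the cover, then carried along with it. The spring pulls it down with 3 N at 0 to 6.5 N at full rise.
- knob_grip (a point): Middle of the plunger's black round knob, 24 mm across and 27 mm tall (upright axis), on a tab at the cover's +y side near its front edge: with the cover shut and the pin in, 35 mm toward -x and 146 mm toward +y of rack_mid, 110 mm above the bench. It moves with the cover and the plunger.
- finished_bar: Loose finished aluminium bar, plain and straight, no arms: 100 mm (x) by 20 mm (y) by 12 mm, about 65 g. Origin: its centre. Starts lying across the rails under the shut cover; z up.
- stand: Fixed narrow raised wooden stand on the left of the bench: a rail 120 mm long (x) and only 32 mm wide (y), its top 50 mm above the bench, on a foot 140 x 60 mm, 8 mm high. Origin: centre of its underside. A bar lying on it has its origin 56 mm above this one.
- spray_can: Bystander: white spray can, 66 mm across, 190 mm tall. Origin: centre of its underside.
- mug: Bystander: white mug, 80 mm across, 95 mm tall. Origin: centre of its underside.
- tape_roll: Bystander: roll of black tape, 100 mm across, 25 mm high. Origin: centre of its underside.
- screwdriver: Bystander: screwdriver lying on the bench beyond the gap between tray and curing box. Origin: on its underside, x along it.

How it is judged:
By the outcome, as a careful person would: the job done as asked, in the order asked, and still so for the second after the job is handed in, with the robot touching nothing.
Of bracket_u1, bracket_u2, bracket_u3 only 2 to 3 are there at a start; the rules pass over those that are not, and their reading is None.
Of bracket_z1, bracket_z2, bracket_z3 only 2 to 3 are there at a start; the rules pass over those that are not, and their reading is None.
Of bracket_t1, bracket_t2, bracket_t3 only 2 to 3 are there at a start; the rules pass over those that are not, and their reading is None.
At some moment in a run one of bracket_u1, bracket_u2, bracket_u3, bracket_z1, bracket_z2, bracket_z3, bracket_t1, bracket_t2, bracket_t3 may be knocked a few centimetres aside while the robot is not near it.
Once in a run the grip may slacken for a moment while it holds something.
It also fails if it takes over 210 s, if anything falls off the work surface, if the arm or the gripper's body presses on something with over 40 N, if the wrist force passes 120 N, or if a joint passes its speed limit or range.

## Robot

A 7-joint arm with a two-finger parallel gripper is mounted at the origin on the work surface. World frame = base frame: x ahead of the robot, y to its left, z up, the work surface at z = 0. Lengths are in m, angles in rad, forces in N, time in s.
With the tool pointing down it reaches from about 0.425 to 0.925 m from the base axis. Payload 6.8 kg.
Tool frame: the origin (TCP) lies at the very end of the fingers, on their centre line; the grasp point (between the pads) lies 19 mm behind it (bot.grip_depth is the distance from the TCP to the grasp point, in m); z points along the fingers, y is the direction in which the jaws open and shut (so a half turn about z gives the same grasp; the last joint's range is limited). The gripper opens to 85 mm and grips with 20 to 120 N. Pads are 22 mm wide; open, the fingers measure 114 mm over their backs; the gripper's body (76 mm by 85 mm) begins 54 mm behind the grasp point. The pads swing forward as they close: fully open they stand 13 mm farther back than shut.
Start: joints at [-1.28, 0.477, 0.022, 1.555, -0.011, 1.109, -0.083], TCP at [0.262, 0.622, 0.231] pointing down, gripper open.
Joint ranges: [-2.96, 2.96], [-0.34, 2.1], [-1.41, 1.46], [0.24, 2.44], [-1.37, 4.51], [0.17, 1.92], [-2.96, 2.96]. Speed limits (rad/s): [2.39, 2.39, 3.14, 3.14, 3.14, 3.14, 3.14].

## Interface

Orientations are given as a unit quaternion [w, x, y, z].
In Python, from station import bot gives the robot as it stands.
- The arm moves only by the tool step_arm, never from a script. Its argument "increments" is a list of rows, each a list of 7 numbers: the shift along the world's x, y, z in m, then the turn, a rotation vector about the world's x, y, z in degrees, then the gripper command: -1 is fully open, 1 is shut, values between are in proportion. In form: [[dx, dy, dz, rx, ry, rz, fingers], ...]. A call has 1 to 10 rows; each row is the pose to reach, as a shift and turn from the pose commanded when the call began; what a row does not reach only later rows make up. A row lasts 1/12 s, in which the tool goes at most 41.7 mm and 7.16 degrees, less where a joint would pass 70% of its speed; a pose out of reach is approached as far as the arm can. A call with a gripper value outside its range is refused whole. The fingers move at their own pace and stop on an object; "force" is the grip in N (left out, the last holds). Time passes only in rows, so rows that repeat a pose let the fingers close. It gives the time, the measured TCP pose, the force and the opening at its end, in the units of the state.
- bot.get_obs(): the state, without advancing time (a new reading comes with each control period).
- bot.read_camera(name): name is "scene" or "top" or "wrist"; returns a dict with "color" (480x640x3 uint8, red, green, blue), "intrinsics" (3x3 intrinsics, pixels), "D" ([k1, k2, p1, p2, k3] as OpenCV has them; the pictures are not rectified), "extrinsics" (4x4, takes a point from camera to world coordinates). Camera axes: x right, y up, looking along -z (the intrinsics and any distortion apply to the point x, -y, -z); pixel columns grow to the right and rows downward; lengths in m; the calibration is good to about 2 mm. A picture is of the moment at which its call begins. There is no depth.
- bot.hand_in(): hands the job in, once; it reports no verdict.
Trained networks look in the newest picture that a camera, given by its name, has taken for a name from the list of things; names that differ only in an ending like _2 or _b are one class to them, and where a whole thing is asked for, a point or a joint stands for the part that bears it (a point fixed in the world has none). Each returns a list of dicts, best first, with "conf" (0 to 1); they miss things now and then, are a little off and sometimes report something else, mostly with a low value. They report only what shows in the picture. A call takes as long as a camera call.
- bot.recognise(thing, camera): "location" ([column, row] as shares, 0 to 1, of the picture: columns of its width, rows of its height, amid what is visible of it).
- bot.place_of(thing, camera): "location" ([column, row] as shares, 0 to 1, of the picture: columns of its width, rows of its height: a listed point, or the origin of a listed thing).
The state is a dict: "t": time; "q": joint angles; "joint_vel": joint speeds; "joint_torque": joint torques, N m; "eef_pos": TCP position; "tool_rot": TCP orientation; "contact_force": force on the tool from outside, world axes, zero at the start; "torque": the same for the moment, N m; "gripper_width": opening from 0.0 (shut) to 1.0 (fully open).
Only numpy, scipy, OpenCV 4.12 (cv2) and the standard library are available. Lean on these libraries where they do the work, as an engineer would, in place of code of your own. Each camera call takes 0.05 s, during which the arm holds its last target.

## Working session

There is one attempt and no reset: what is moved stays moved. The work goes in short steps, Python scripts to look and compute and a tool call to move; the robot and the scene stay as the last step left them, time stands still between calls to the robot, and variables do not carry over. Pictures are saved under pics/ and viewed, and the job is handed in when it is done.

Besides the shell and the picture viewer there is one more tool, called after ">>>" as a command line: name --pt "numbers of a row" for each row, then --argument value for the rest. step_arm: Moves the arm, as the interface text tells. Its arguments: {"type":"object","properties":{"increments":{"type":"array","items":{"type":"array","items":{"type":"number"}}},"force":{"type":"number"}},"required":["increments"]}

```bash
ls; mkdir -p pics
cat > h.py <<'E'
import numpy as np, cv2
from station import bot
from scipy.spatial.transform import Rotation as R
def snap(name,fn):
    c=bot.read_camera(name); cv2.imwrite('pics/'+fn,c['color'][:,:,::-1]); np.savez('/tmp/'+name,**{k:np.array(c[k]) for k in c}); return c
def load(name): return dict(np.load('/tmp/'+name+'.npz'))
def ray(c,u,v):
    p=cv2.undistortPoints(np.array([[[u,v]]],float),c['intrinsics'],np.array(c['D'],float))[0,0]
    E=np.array(c['extrinsics']); d=E[:3,:3]@np.array([p[0],-p[1],-1]); return E[:3,3],d
def at(c,u,v,z):
    o,d=ray(c,u,v); return o+d*(z-o[2])/d[2]
def proj(c,P):
    E=np.array(c['extrinsics']); q=(np.atleast_2d(P)-E[:3,3])@E[:3,:3]; q=q*[1,-1,-1]
    return cv2.projectPoints(q.reshape(-1,1,3),np.zeros(3),np.zeros(3),c['intrinsics'],np.array(c['D'],float))[0][:,0]
def st():
    o=bot.get_obs(); w,x,y,z=o['tool_rot']; Rm=R.from_quat([x,y,z,w]).as_matrix()
    print('t',round(o['t'],2),'p',np.round(o['eef_pos'],4),'yaxis',np.round(Rm[:,1],3),'z',np.round(Rm[:,2],3),'F',np.round(o['contact_force'],1),'w',round(o['gripper_width'],3),'q',np.round(o['q'],2))
E
python3 - <<'E'
from h import *
st()
for n in ['scene','top','wrist']:
    c=snap(n,n+'0.png'); print(n,np.round(np.array(c['extrinsics']),3).tolist(),np.round(c['intrinsics'],1).tolist(),c['D'])
E
```

```text
pics
t 0.0 p [0.2619 0.6215 0.2303] yaxis [ 0.388  0.922 -0.002] z [-0.001 -0.002 -1.   ] F [-0.   0.8  0.2] w 1.0 q [-1.28  0.48  0.02  1.56 -0.01  1.11 -0.08]
scene [[0.538, -0.631, 0.559, 1.293], [0.843, 0.409, -0.35, -0.433], [-0.008, 0.659, 0.752, 1.058], [0.0, 0.0, 0.0, 1.0]] [[463.0, 0.0, 317.7], [0.0, 463.0, 237.5], [0.0, 0.0, 1.0]] [0.01850302 0.         0.         0.         0.        ]
top [[0.055, 0.975, -0.217, 0.205], [-0.998, 0.054, -0.011, 0.008], [0.001, 0.217, 0.976, 1.871], [0.0, 0.0, 0.0, 1.0]] [[580.4, 0.0, 324.5], [0.0, 580.4, 238.4], [0.0, 0.0, 1.0]] [-0.08107142  0.          0.          0.          0.        ]
wrist [[0.389, -0.881, -0.27, 0.194], [0.921, 0.371, 0.116, 0.652], [-0.002, -0.294, 0.956, 0.375], [0.0, 0.0, 0.0, 1.0]] [[344.3, 0.0, 324.7], [0.0, 344.3, 239.0], [0.0, 0.0, 1.0]] [-0.05449037  0.          0.          0.          0.        ]
```

View pics/scene0.png

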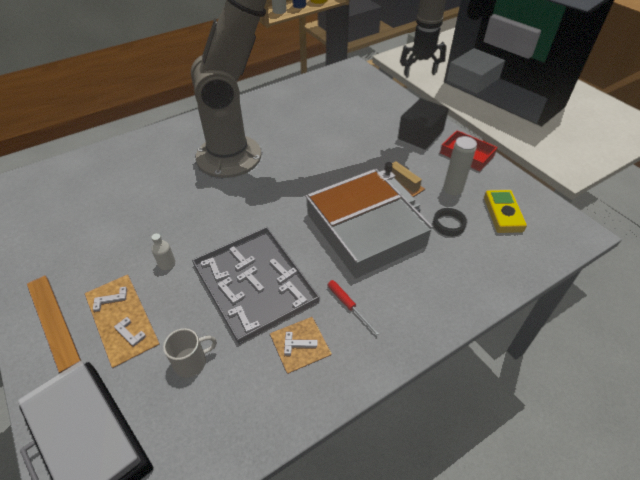

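View pics/top0.png

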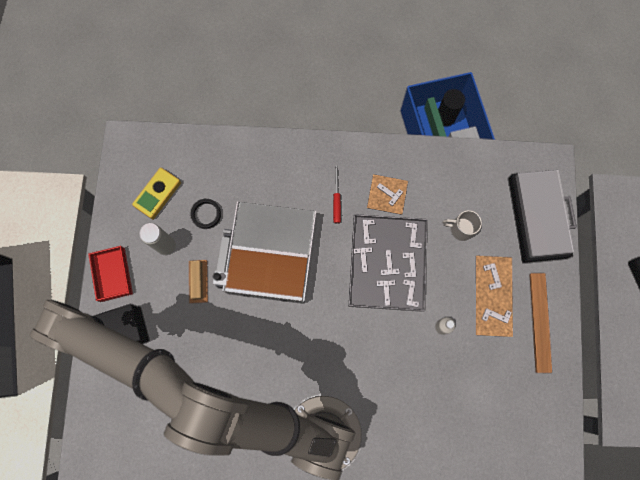

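View pics/wrist0.png

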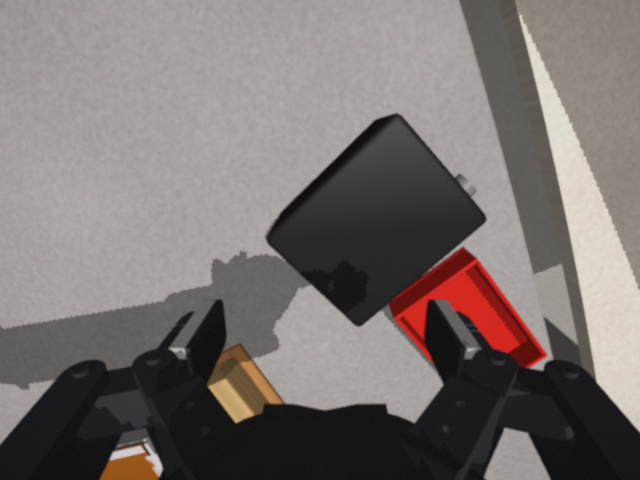

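Run:
```python
from h import *
c={n:load(n) for n in ['scene','top']}
hz=dict(tray=0,mat=0,stand=0,knob_grip=.11,rack_mid=.048,sample_u=.012,sample_z=.012,sample_t=.012,bracket_u1=.010,bracket_z1=.010,bracket_t1=.010)
for th in hz:
  for n in ['top','scene']:
    for r in bot.place_of(th,n):
        if r['conf']<.3: continue
        u,v=r['location'][0]*640,r['location'][1]*480
        print(th,n,round(r['conf'],2),round(u),round(v),np.round(at(c[n],u,v,hz[th]),3))
```

```text
tray top 0.72 386 262 [ 0.552 -0.175  0.   ]
tray scene 0.74 294 291 [ 0.637 -0.102  0.   ]
tray scene 0.7 253 284 [ 0.552 -0.186  0.   ]
tray scene 0.62 251 282 [ 0.543 -0.188  0.   ]
tray scene 0.47 353 309 [0.772 0.002 0.   ]
mat top 0.92 387 195 [ 0.779 -0.172 -0.   ]
mat scene 0.77 303 344 [ 0.788 -0.164  0.   ]
stand top 0.89 197 278 [0.465 0.438 0.   ]
stand scene 0.68 404 181 [0.452 0.441 0.   ]
stand scene 0.56 354 306 [0.764 0.009 0.   ]
knob_grip top 0.56 217 278 [0.452 0.352 0.11 ]
knob_grip scene 0.55 387 167 [0.457 0.35  0.11 ]
rack_mid top 0.78 265 274 [0.483 0.21  0.048]
rack_mid scene 0.66 351 202 [0.476 0.202 0.048]
sample_u top 0.79 495 319 [ 0.381 -0.533  0.012]
sample_u top 0.71 498 275 [ 0.525 -0.542  0.012]
sample_u top 0.59 386 190 [ 0.794 -0.167  0.012]
sample_u top 0.55 199 280 [0.458 0.429 0.012]
sample_u scene 0.83 125 336 [ 0.528 -0.535  0.012]
sample_u scene 0.82 302 342 [ 0.788 -0.169  0.012]
sample_u scene 0.59 111 298 [ 0.394 -0.532  0.012]
sample_z top 0.79 495 319 [ 0.381 -0.533  0.012]
sample_z top 0.71 498 275 [ 0.525 -0.542  0.012]
sample_z top 0
[... 655 characters left out ...]
264 [ 0.548 -0.257  0.01 ]
bracket_u1 scene 0.78 295 290 [ 0.642 -0.101  0.01 ]
bracket_u1 scene 0.76 231 292 [ 0.551 -0.251  0.01 ]
bracket_z1 top 0.68 410 293 [ 0.453 -0.256  0.01 ]
bracket_z1 top 0.51 412 234 [ 0.647 -0.259  0.01 ]
bracket_z1 scene 0.84 244 320 [ 0.65  -0.261  0.01 ]
bracket_z1 scene 0.59 210 272 [ 0.457 -0.273  0.01 ]
bracket_t1 top 0.47 388 262 [ 0.55  -0.181  0.01 ]
bracket_t1 top 0.46 366 261 [ 0.549 -0.108  0.01 ]
bracket_t1 top 0.45 384 295 [ 0.441 -0.173  0.01 ]
bracket_t1 top 0.36 204 211 [0.689 0.434 0.01 ]
bracket_t1 scene 0.69 236 258 [ 0.45  -0.186  0.01 ]
bracket_t1 scene 0.56 282 265 [ 0.546 -0.089  0.01 ]
bracket_t1 scene 0.53 253 278 [ 0.542 -0.179  0.01 ]
```

Run:
```python
import cv2,numpy as np
a=cv2.imread('pics/top0.png')
cv2.imwrite('pics/z1.png',cv2.resize(a[165:320,340:435],None,fx=3.8,fy=3.8,interpolation=cv2.INTER_CUBIC))
cv2.imwrite('pics/z2.png',cv2.resize(a[190:310,180:330],None,fx=5,fy=5,interpolation=cv2.INTER_CUBIC))
```

```text
(no output)
```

View pics/z1.png

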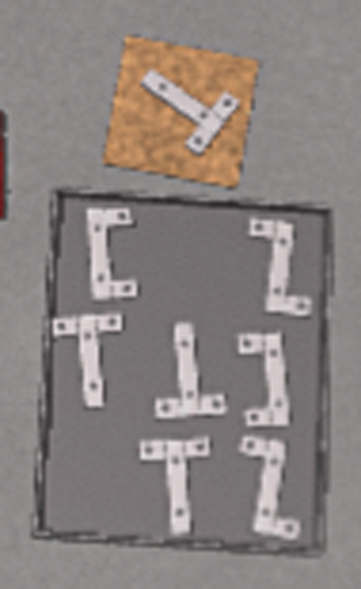

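View pics/z2.png

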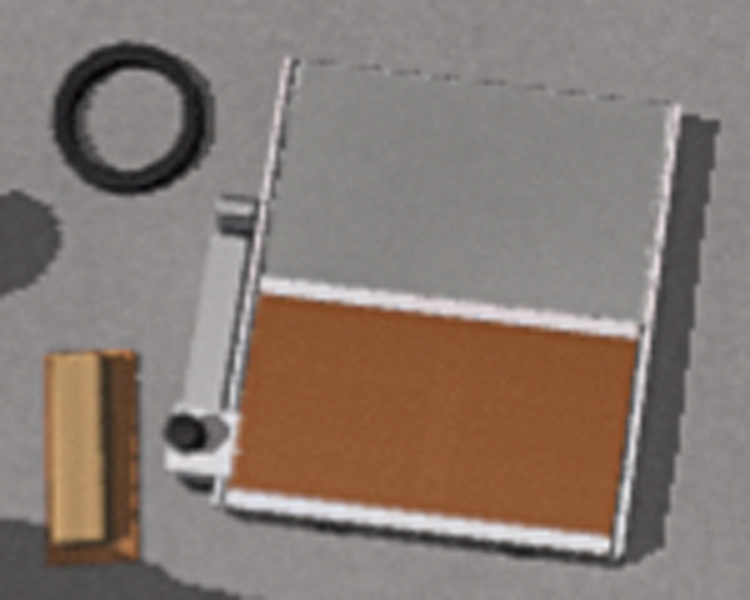

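Run:
```python
from h import *
c=load('top')
f=lambda x,y:(180+x/5-.4,190+y/5-.4)
for n,p,z in [('knobtop',(185,431),.1235),('rearL',(264,281),.083),('rearR',(640,323),.083),('frontL',(230,500),.083),('frontR',(609,551),.083),('boxfarL',(288,60),.075),('boxfarR',(680,104),.075),('boxnearL',(218,503),.075),('boxnearR',(622,556),.075),('stTL',(47,351),.05),('stTR',(103,352),.05),('stBL',(50,543),.05),('stBR',(104,542),.05)]:
    print(n,np.round(at(c,*f(*p),z),4))
print('can',at(c,150,231,.19))
```

```text
knobtop [0.4573 0.3503 0.1235]
rearL [0.5613 0.3173 0.083 ]
rearR [0.5475 0.0788 0.083 ]
frontL [0.4216 0.3262 0.083 ]
frontR [0.4034 0.0891 0.083 ]
boxfarL [0.7087 0.3163 0.075 ]
boxfarR [0.6931 0.0623 0.075 ]
boxnearL [0.4203 0.3349 0.075 ]
boxnearR [0.4016 0.0812 0.075 ]
stTL [0.5144 0.4584 0.05  ]
stTR [0.5158 0.4222 0.05  ]
stBL [0.3918 0.4437 0.05  ]
stBR [0.3944 0.4095 0.05  ]
can [0.57123259 0.5508721  0.19      ]
```

>>> step_arm --pt "0.05 -0.07 0 0 0 5 -1" --pt "0.1 -0.14 0 0 0 10 -1" --pt "0.196 -0.271 -0.02 0 0 19 0" --pt "0.196 -0.271 -0.03 0 0 19 0" --pt "0.196 -0.271 -0.03 0 0 19 0" --pt "0.196 -0.271 -0.03 0 0 19 0" --pt "0.196 -0.271 -0.03 0 0 19 0" --pt "0.196 -0.271 -0.03 0 0 19 0" --pt "0.196 -0.271 -0.03 0 0 19 0" --pt "0.196 -0.271 -0.03 0 0 19 0" --force 60

```text
t: 2.08
eef_pos: [0.4604, 0.3474, 0.2011]
tool_rot: [0.0, 0.037, 0.999, -0.001]
contact_force: [-0.5, -0.2, -0.1]
gripper_width: 0.495
```

Run:
```python
from h import *
st()
c=snap('wrist','w1.png')
print(np.round(proj(c,[[.458,.3505,.1235],[.458,.3505,.083]]),1))
for n in ['knob_grip','stand']: print(n,[(round(r['conf'],2),np.round(at(c,r['location'][0]*640,r['location'][1]*480,.11 if n=='knob_grip' else 0),4)) for r in bot.place_of(n,'wrist')])
```

```text
t 2.08 p [0.4604 0.3474 0.2011] yaxis [ 0.074  0.997 -0.001] z [ 0.    -0.001 -1.   ] F [-0.5 -0.2 -0.1] w 0.495 q [-0.79  0.35  0.04  1.83 -0.02  0.97  0.76]
[[327.6 243.6]
 [327.3 227.8]]
knob_grip [(0.56, array([0.4628, 0.3495, 0.11  ]))]
stand [(0.63, array([0.4554, 0.4369, 0.    ]))]
```

View pics/w1.png

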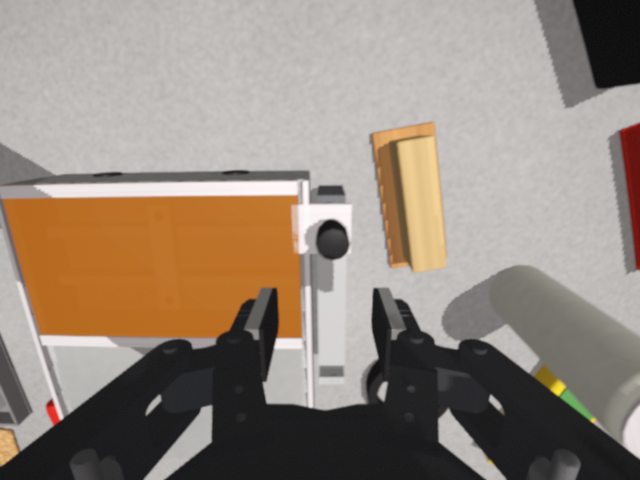

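Run:
```python
from h import *
c=load('wrist')
for n,p,z in [('knob',(333,244),.1235),('a',(397,139),.05),('b',(437,136),.05),('c',(446,268),.05),('d',(411,272),.05),('rail bracket cov fr',(1,196),.083),('covfrR',(302,188),.083),('covrearR',(302,344),.083),('covrearL',(43,342),.083)]: print(n,np.round(at(c,*p,z),4))
```

```text
knob [0.4586 0.3541 0.1235]
a [0.3951 0.4132 0.05  ]
b [0.3949 0.4466 0.05  ]
c [0.5136 0.4572 0.05  ]
d [0.5151 0.4245 0.05  ]
rail bracket cov fr [0.4112 0.0885 0.083 ]
covfrR [0.4251 0.3335 0.083 ]
covrearR [0.5626 0.3205 0.083 ]
covrearL [0.5472 0.0803 0.083 ]
```

>>> step_arm --pt "-0.002 0.005 -0.04 0 0 0 0" --pt "-0.002 0.005 -0.08 0 0 0 0" --pt "-0.002 0.005 -0.102 0 0 0 0" --pt "-0.002 0.005 -0.102 0 0 0 0" --pt "-0.002 0.005 -0.102 0 0 0 0.3" --pt "-0.002 0.005 -0.102 0 0 0 1" --pt "-0.002 0.005 -0.102 0 0 0 1" --pt "-0.002 0.005 -0.102 0 0 0 1" --pt "-0.002 0.005 -0.102 0 0 0 1" --pt "-0.002 0.005 -0.102 0 0 0 1" --force 60

```text
t: 3.07
eef_pos: [0.4555, 0.3526, 0.1]
tool_rot: [-0.001, 0.034, 0.999, -0.003]
contact_force: [-2.1, -9.4, -3.7]
gripper_width: 0.257
```

>>> step_arm --pt "0 0 0.005 0 0 0 1" --pt "0 -0.001 0.01 0 0 0 1" --pt "0 -0.001 0.013 0 0 0 1" --pt "0 -0.001 0.013 0 0 0 1" --pt "0.005 -0.001 0.013 0 0 0 1" --pt "0.015 -0.002 0.013 0 0 0 1" --pt "0.03 -0.003 0.013 0 0 0 1" --pt "0.03 -0.003 0.013 0 0 0 1" --force 60

```text
t: 3.73
eef_pos: [0.4882, 0.3502, 0.1132]
tool_rot: [0.0, 0.035, 0.999, -0.002]
contact_force: [1.1, -7.2, -6.6]
gripper_width: 0.256
```

>>> step_arm --pt "0.03 -0.002 0 0 0 0 1" --pt "0.06 -0.004 0 0 0 0 1" --pt "0.085 -0.006 0 0 0 0 1" --pt "0.1 -0.007 0 0 0 0 1" --pt "0.108 -0.007 0 0 0 0 1" --pt "0.111 -0.007 0 0 0 0 1" --pt "0.111 -0.007 0 0 0 0 1" --pt "0.111 -0.007 0 0 0 0 1"

```text
t: 4.4
eef_pos: [0.594, 0.343, 0.1114]
tool_rot: [-0.003, 0.034, 0.999, -0.003]
contact_force: [-6.5, -8.0, -6.6]
gripper_width: 0.258
```

Run:
```python
from h import *
st()
c=snap('wrist','w2.png')
c=snap('top','t2.png')
```

```text
t 4.4 p [0.594  0.343  0.1114] yaxis [ 0.068  0.998 -0.007] z [-0.007 -0.006 -1.   ] F [-6.5 -8.  -6.6] w 0.258 q [-0.65  0.62  0.05  1.62 -0.04  0.92  0.92]
```

View pics/w2.png

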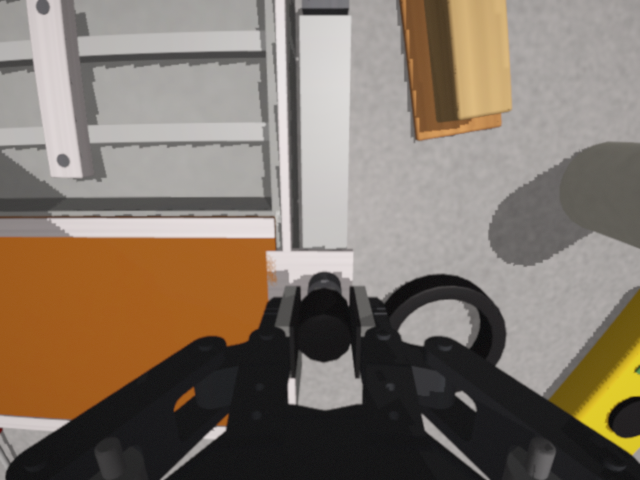

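>>> step_arm --pt "0 0 -0.005 0 0 0 1" --pt "0 0 -0.012 0 0 0 1" --pt "0 0 -0.012 0 0 0 1" --pt "0 0 -0.012 0 0 0 0" --pt "0 0 -0.012 0 0 0 0" --pt "0 0 -0.012 0 0 0 0" --pt "0 0 0.03 0 0 0 0" --pt "0 0 0.07 0 0 0 0" --pt "0 0 0.1 0 0 0 0" --pt "0 0 0.1 0 0 0 0"

```text
t: 5.33
eef_pos: [0.6012, 0.3494, 0.2224]
tool_rot: [0.006, 0.033, 0.999, 0.005]
contact_force: [-0.2, 0.3, 1.6]
gripper_width: 0.504
```

>>> step_arm --pt "-0.03 -0.03 0 0 0 0 0" --pt "-0.06 -0.06 0 0 0 0 0" --pt "-0.08 -0.09 0 0 0 0 0" --pt "-0.1 -0.115 0 0 0 0 0" --pt "-0.1 -0.115 0 0 0 0 0" --pt "-0.1 -0.115 0 0 0 0 0"

```text
t: 5.83
eef_pos: [0.4971, 0.2305, 0.2139]
tool_rot: [0.001, 0.034, 0.999, 0.001]
contact_force: [0.2, 0.6, 0.1]
gripper_width: 0.503
```

Run:
```python
from h import *
st()
c=snap('wrist','w3.png')
c=snap('top','t3.png')
for n in ['wrist','top']:
  c=load(n)
  for th,z in [('finished_bar',.054),('knob_grip',.11)]: print(n,th,[(round(r['conf'],2),np.round(at(c,r['location'][0]*640,r['location'][1]*480,z),4)) for r in bot.place_of(th,n)])
a=cv2.imread('pics/t3.png')
cv2.imwrite('pics/z3.png',cv2.resize(a[190:310,180:330],None,fx=5,fy=5,interpolation=cv2.INTER_CUBIC))
```

```text
t 5.83 p [0.4971 0.2305 0.2139] yaxis [0.068 0.998 0.002] z [ 0.002  0.002 -1.   ] F [0.2 0.6 0.1] w 0.503 q [-0.6   0.28  0.06  1.89 -0.02  0.97  0.98]
wrist finished_bar [(0.9, array([0.483, 0.2  , 0.054]))]
wrist knob_grip [(0.62, array([0.5997, 0.3438, 0.11  ]))]
top finished_bar [(0.55, array([ 0.3909, -0.5181,  0.054 ])), (0.47, array([ 0.6377, -0.105 ,  0.054 ]))]
top knob_grip [(0.64, array([0.7464, 0.0014, 0.11  ]))]
```

View pics/w3.png

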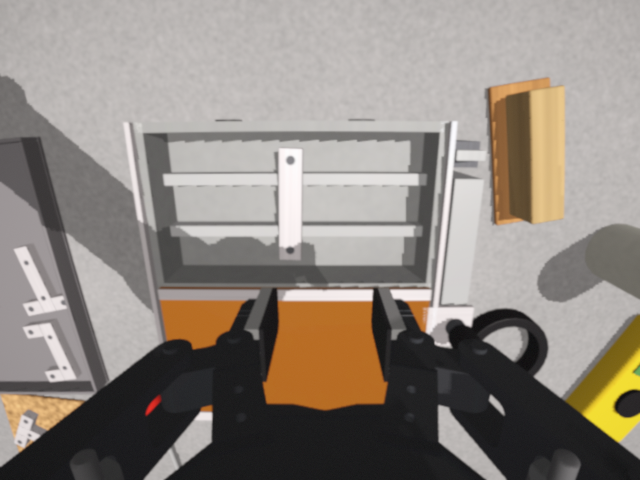

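View pics/z3.png

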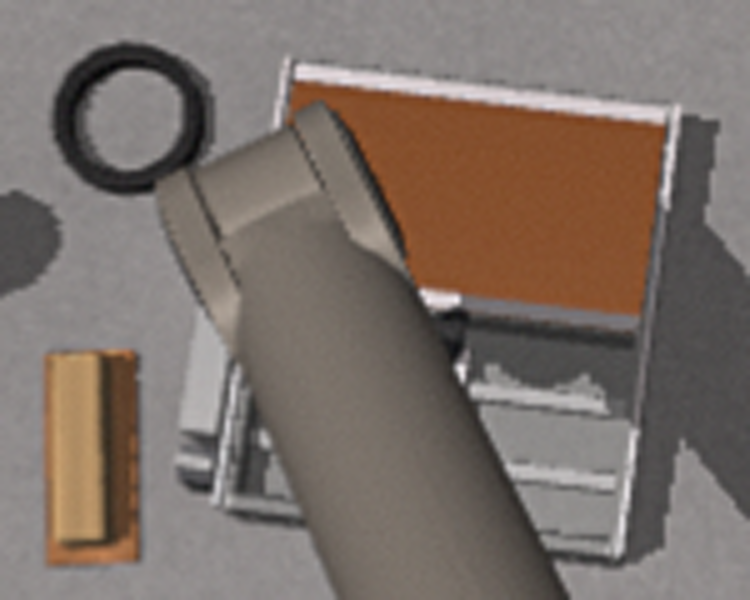

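Run:
```python
from h import *
c=load('wrist')
for p in [(278,149),(302,149),(279,260),(301,260)]: print(np.round(at(c,*p,.06),4))
print('rails'); 
for p in [(164,173),(426,175),(170,225),(422,226),(164,184),(426,186),(170,235),(422,236)]: print(np.round(at(c,*p,.048),4))
print('stand')
for p in [(529,87),(564,87),(564,219),(531,222)]: print(np.round(at(c,*p,.05),4))
```

```text
[0.4332 0.1969 0.06  ]
[0.4347 0.2171 0.06  ]
[0.5324 0.1871 0.06  ]
[0.5338 0.2074 0.06  ]
rails
[0.4466 0.0903 0.048 ]
[0.4651 0.3253 0.048 ]
[0.4949 0.0862 0.048 ]
[0.5124 0.3222 0.048 ]
[0.4564 0.0883 0.048 ]
[0.475  0.3254 0.048 ]
[0.5046 0.0842 0.048 ]
[0.5222 0.3223 0.048 ]
stand
[0.3955 0.4127 0.05  ]
[0.3966 0.444  0.05  ]
[0.5141 0.458  0.05  ]
[0.5149 0.4256 0.05  ]
```

>>> step_arm --pt "-0.014 -0.028 -0.03 0 0 -1.7 0" --pt "-0.014 -0.028 -0.07 0 0 -1.7 0" --pt "-0.014 -0.028 -0.11 0 0 -1.7 0" --pt "-0.014 -0.028 -0.13 0 0 -1.7 0" --pt "-0.014 -0.028 -0.13 0 0 -1.7 0" --pt "-0.014 -0.028 -0.13 0 0 -1.7 0"

```text
t: 6.63
eef_pos: [0.4829, 0.2033, 0.0817]
tool_rot: [-0.001, 0.048, 0.999, -0.001]
contact_force: [0.2, -0.0, -0.1]
gripper_width: 0.5
```

Run:
```python
from h import *
st()
c=snap('wrist','w4.png')
```

```text
t 6.63 p [0.4829 0.2033 0.0817] yaxis [ 0.096  0.995 -0.001] z [-0.002 -0.001 -1.   ] F [ 0.2 -0.  -0.1] w 0.5 q [-0.57  0.43  0.06  2.04 -0.04  0.67  0.99]
```

View pics/w4.png

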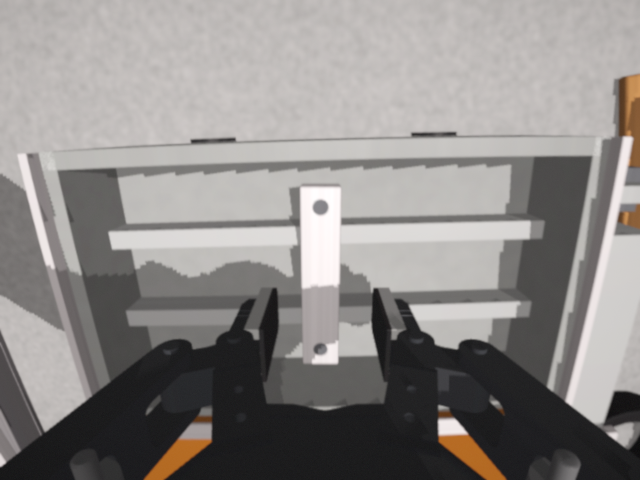

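>>> step_arm --pt "0.001 -0.001 -0.02 0 0 0 0" --pt "0.001 -0.001 -0.031 0 0 0 0" --pt "0.001 -0.001 -0.031 0 0 0 0" --pt "0.001 -0.001 -0.031 0 0 0 1" --pt "0.001 -0.001 -0.031 0 0 0 1" --pt "0.001 -0.001 -0.031 0 0 0 1" --pt "0.001 -0.001 -0.031 0 0 0 1" --pt "0.001 -0.001 -0.031 0 0 0 1" --force 60

```text
t: 7.35
eef_pos: [0.4848, 0.2025, 0.0526]
tool_rot: [0.001, 0.048, 0.999, 0.001]
contact_force: [-1.1, 0.1, 6.2]
gripper_width: 0.207
```

>>> step_arm --pt "0 0 0.03 0 0 0 1" --pt "0 0 0.06 0 0 0 1" --pt "0 0 0.08 0 0 0 1" --pt "0 0 0.08 0 0 0 1"

```text
t: 7.68
eef_pos: [0.4869, 0.2034, 0.1359]
tool_rot: [0.003, 0.049, 0.999, 0.002]
contact_force: [0.6, 0.8, -0.9]
gripper_width: 0.208
```

Run:
```python
from h import *
st()
c=snap('wrist','w5.png')
```

```text
t 7.68 p [0.4869 0.2034 0.1359] yaxis [0.097 0.995 0.005] z [ 0.007  0.004 -1.   ] F [ 0.6  0.8 -0.9] w 0.208 q [-0.57  0.35  0.07  2.01 -0.03  0.78  0.99]
```

View pics/w5.png

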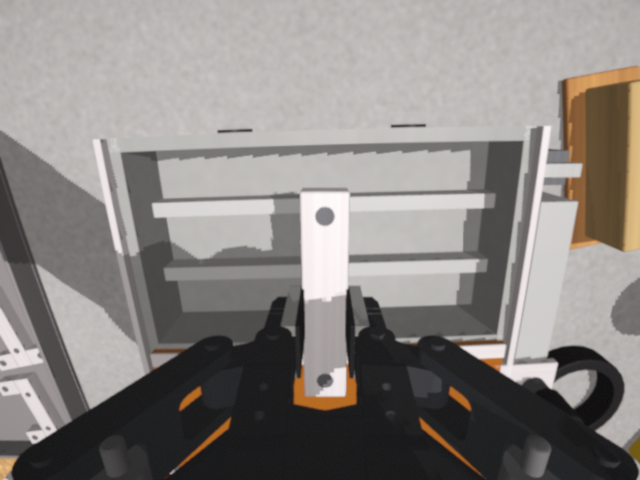

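>>> step_arm --pt "-0.004 0.03 0 0 0 1 1" --pt "-0.008 0.06 0 0 0 3 1" --pt "-0.012 0.09 0 0 0 4.5 1" --pt "-0.016 0.12 0 0 0 6 1" --pt "-0.02 0.15 0 0 0 7.5 1" --pt "-0.024 0.18 0 0 0 9 1" --pt "-0.028 0.21 0 0 0 10.5 1" --pt "-0.031 0.232 0 0 0 11.6 1" --pt "-0.031 0.232 0 0 0 11.6 1" --pt "-0.031 0.232 0 0 0 11.6 1"

```text
t: 8.57
eef_pos: [0.4516, 0.4351, 0.1298]
tool_rot: [-0.001, -0.054, 0.999, -0.0]
contact_force: [1.2, -0.4, -1.4]
gripper_width: 0.212
```

>>> step_arm --pt "0 0 -0.02 0 0 0 1" --pt "0 0 -0.04 0 0 0 1" --pt "0 0 -0.05 0 0 0 1" --pt "0 0 -0.05 0 0 0 1"

```text
t: 8.9
eef_pos: [0.452, 0.431, 0.0782]
tool_rot: [-0.002, -0.052, 0.999, -0.002]
contact_force: [-0.7, -0.3, -0.8]
gripper_width: 0.205
```

Run:
```python
from h import *
st()
c=snap('wrist','w6.png')
snap('top','t6.png')
a=cv2.imread('pics/t6.png')
cv2.imwrite('pics/z6.png',cv2.resize(a[190:310,180:330],None,fx=5,fy=5,interpolation=cv2.INTER_CUBIC))
```

```text
t 8.9 p [0.452  0.431  0.0782] yaxis [-0.104  0.995 -0.005] z [-0.004 -0.005 -1.   ] F [-0.7 -0.3 -0.8] w 0.205 q [-0.85  0.57 -0.02  1.79  0.01  0.78  0.8 ]
```

View pics/w6.png

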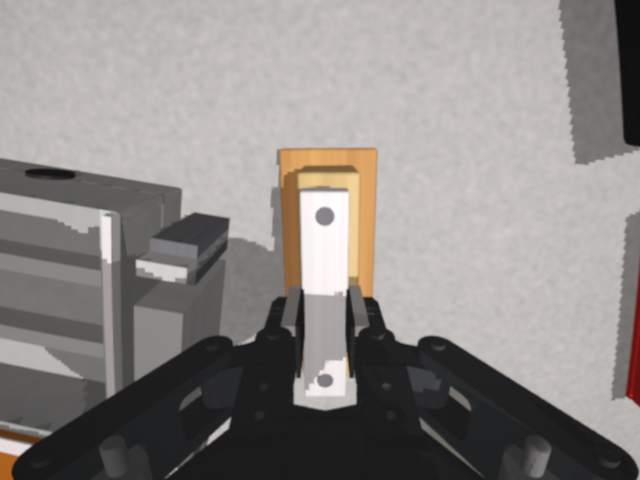

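>>> step_arm --pt "0.002 0.003 -0.005 0 0 0 1" --pt "0.002 0.003 -0.01 0 0 0 1" --pt "0.002 0.003 -0.01 0 0 0 1" --pt "0.002 0.003 -0.01 0 0 0 1"

```text
t: 9.33
eef_pos: [0.4551, 0.4371, 0.0713]
tool_rot: [-0.0, -0.053, 0.999, -0.0]
contact_force: [0.1, -0.1, -0.4]
gripper_width: 0.216
```

Run:
```python
from h import *
st();
c=snap('wrist','w7.png');st()
for p in [(298,172),(358,171)]: print(np.round(at(c,*p,.05),4))
```

```text
t 9.33 p [0.4551 0.4371 0.0713] yaxis [-0.105  0.994 -0.   ] z [-0. -0. -1.] F [ 0.1 -0.1 -0.4] w 0.216 q [-0.85  0.59 -0.02  1.79  0.01  0.77  0.8 ]
t 9.38 p [0.4552 0.4371 0.0715] yaxis [-0.105  0.994  0.   ] z [ 0.  0. -1.] F [-0.3 -0.6 -1.5] w 0.209 q [-0.85  0.59 -0.02  1.79  0.01  0.77  0.8 ]
[0.4003 0.4194 0.05  ]
[0.3968 0.4477 0.05  ]
```

View pics/w7.png

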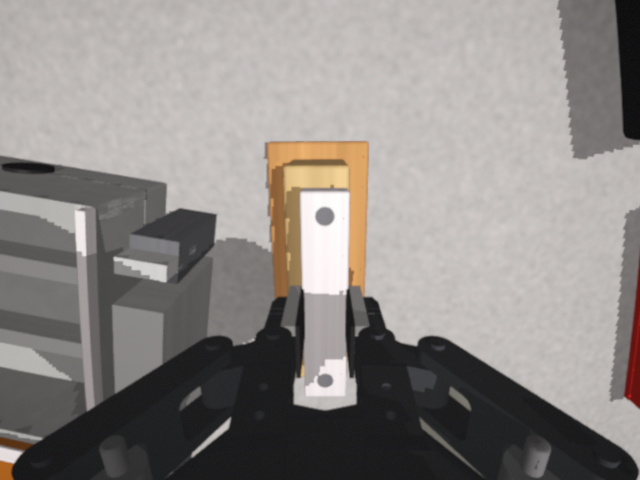

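Run:
```python
from h import *
c=load('wrist')
for p,z in [((284,166),.05),((347,165),.05),((300,190),.0815),((348,190),.0815),((292,295),.05)]: print(np.round(at(c,*p,z),4))
```

```text
[0.3981 0.4125 0.05  ]
[0.3946 0.4421 0.05  ]
[0.4036 0.4228 0.0815]
[0.4016 0.4414 0.0815]
[0.4648 0.4215 0.05  ]
```

>>> step_arm --pt "0.001 -0.0025 -0.008 0 0 0 1" --pt "0.001 -0.0025 -0.014 0 0 0 1" --pt "0.001 -0.0025 -0.017 0 0 0 1" --pt "0.001 -0.0025 -0.017 0 0 0 1" --pt "0.001 -0.0025 -0.017 0 0 0 1"

```text
t: 9.8
eef_pos: [0.4561, 0.4337, 0.0547]
tool_rot: [-0.0, -0.052, 0.999, -0.001]
contact_force: [-1.3, -3.9, 7.7]
gripper_width: 0.206
```

>>> step_arm --pt "0 0 0 0 0 0 0.3" --pt "0 0 0 0 0 0 0.1" --pt "0 0 0 0 0 0 0.1" --pt "0 0 0.02 0 0 0 0.1" --pt "0 0 0.06 0 0 0 0.1" --pt "0 0 0.1 0 0 0 0.1" --pt "-0.03 -0.03 0.13 0 0 0 0.1" --pt "-0.03 -0.03 0.13 0 0 0 0.1"

```text
t: 10.47
eef_pos: [0.426, 0.4043, 0.1886]
tool_rot: [0.002, -0.053, 0.999, 0.002]
contact_force: [-1.7, -1.1, -0.8]
gripper_width: 0.446
```

Run:
```python
from h import *
st();
c=snap('wrist','w8.png')
```

```text
t 10.47 p [0.426  0.4043 0.1886] yaxis [-0.105  0.994  0.003] z [ 0.003  0.004 -1.   ] F [-1.7 -1.1 -0.8] w 0.446 q [-0.85  0.38 -0.02  1.82  0.01  0.94  0.8 ]
```

View pics/w8.png

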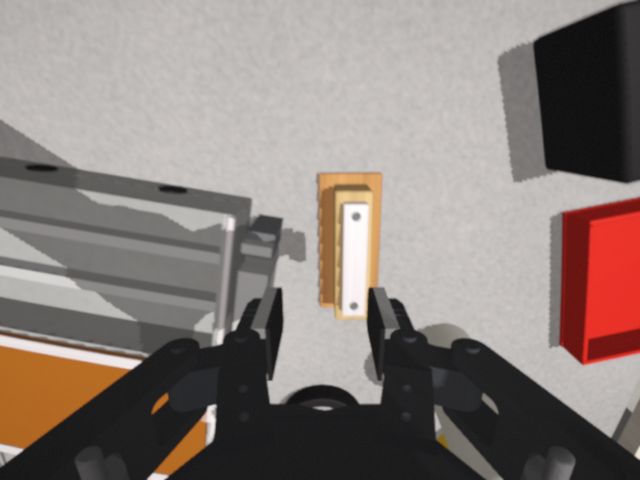

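>>> step_arm --pt "0.02 -0.04 0.02 0 0 -1 0.1" --pt "0.04 -0.08 0.04 0 0 -2 0.1" --pt "0.06 -0.12 0.06 0 0 -3 0.1" --pt "0.07 -0.16 0.07 0 0 -4 0.1" --pt "0.074 -0.2 0.08 0 0 -5 0.1" --pt "0.074 -0.24 0.08 0 0 -6 0.1" --pt "0.074 -0.28 0.08 0 0 -6 0.1" --pt "0.074 -0.32 0.08 0 0 -6 0" --pt "0.074 -0.36 0.08 0 0 -6 -0.1" --pt "0.074 -0.4 0.08 0 0 -6 -0.1"

```text
t: 11.35
eef_pos: [0.4997, 0.0151, 0.2632]
tool_rot: [-0.001, -0.001, 1.0, -0.0]
contact_force: [0.6, 0.8, 0.4]
gripper_width: 0.55
```

>>> step_arm --pt "0 -0.04 0 0 0 0 0.1" --pt "0 -0.08 0 0 0 0 0.1" --pt "0 -0.12 0 0 0 0 0.1" --pt "0 -0.16 0 0 0 0 0.1" --pt "0 -0.16 0 0 0 0 0.1" --pt "0 -0.16 0 0 0 0 0.1"

```text
t: 11.85
eef_pos: [0.4995, -0.1457, 0.2631]
tool_rot: [-0.001, 0.002, 1.0, -0.0]
contact_force: [0.1, 0.9, -0.3]
gripper_width: 0.449
```

Run:
```python
from h import *
st();
c=snap('wrist','w9.png')
for r in bot.place_of('bracket_t1','wrist'): print(r['conf'],np.array(r['location'])*[640,480],np.round(at(c,r['location'][0]*640,r['location'][1]*480,.01),4))
```

```text
t 11.85 p [ 0.4995 -0.1457  0.2631] yaxis [ 0.005  1.    -0.001] z [-0.002 -0.001 -1.   ] F [ 0.1  0.9 -0.3] w 0.449 q [-0.12  0.19  0.33  1.9  -0.07  1.06  1.8 ]
0.9 [300.672 156.384] [ 0.4495 -0.1718  0.01  ]
0.89 [362.368 245.28 ] [ 0.5553 -0.0994  0.01  ]
0.56 [291.968 244.896] [ 0.5544 -0.1849  0.01  ]
```

View pics/w9.png

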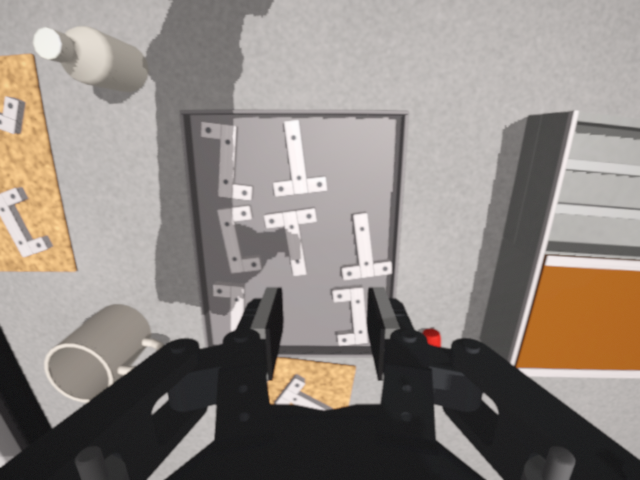

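```bash
cat >> h.py <<'E'
def tfit(c,pts,z=.016,side=(24,)):
    # pts: end hole, junction/headmid hole ; head holes L,R
    e,l,r=[at(c,*p,z)[:2] for p in pts]
    m=(l+r)/2; d=m-e; L=np.linalg.norm(d); hd=(l-r); 
    a=np.arctan2(d[1],d[0]); ha=np.arctan2(hd[1],hd[0])
    # edge origin : midpoint of e,m if holes symmetric
    print('org',np.round((e+m)/2,4),'L',round(L,4),'head',round(np.linalg.norm(hd),4),'yawbar',round(np.degrees(a),1),'yaw head',round(np.degrees(ha),1))
E
python3 - <<'E'
from h import *
c=load('wrist')
tfit(c,[(294,134),(281,189),(319,184)])
tfit(c,[(300,267),(273,221),(310,215)])
tfit(c,[(361,222),(349,272),(387,268)])
a=cv2.imread('pics/w9.png')
cv2.imwrite('pics/z9.png',cv2.resize(a[105:290,250:410],None,fx=3.2,fy=3.2,interpolation=cv2.INTER_CUBIC))
E
```

```text
org [ 0.4539 -0.1755] L 0.0578 head 0.0438 yawbar 5.1 yaw head -82.9
org [ 0.5502 -0.1796] L 0.062 head 0.0441 yawbar -172.2 yaw head -80.9
org [ 0.5549 -0.0974] L 0.0614 head 0.0467 yawbar 9.5 yaw head -83.9
```

View pics/z9.png

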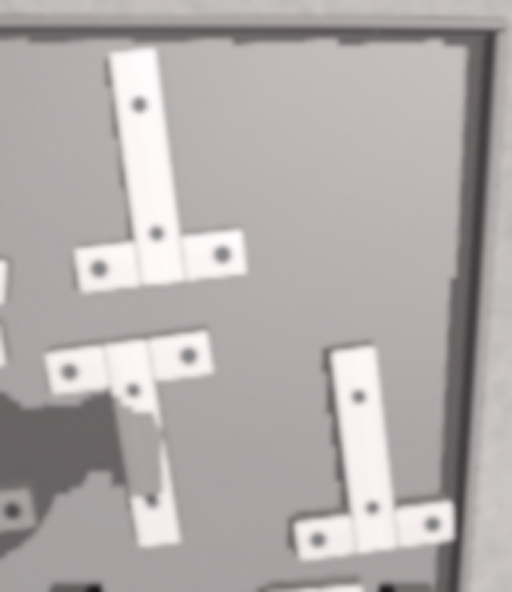

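Run:
```python
from h import *
c=load('wrist')
for e,h in [((133,51),(162,283)),((160,543),(127,343)),((354,348),(378,550))]:
    e,h=[at(c,250+p[0]/3.2,105+p[1]/3.2,.016)[:2] for p in (e,h)]
    d=h-e;L=np.linalg.norm(d);print('org',np.round((e+h)/2,4),'grip',np.round((e+h)/2+d/L*.008,4),L,np.degrees(np.arctan2(d[1],d[0])))
```

```text
org [ 0.451  -0.1764] grip [ 0.459  -0.1756] 0.07964616078083533 5.722547144057204
org [ 0.5517 -0.1807] grip [ 0.5438 -0.1817] 0.07912950034715364 -172.78263340881855
org [ 0.5545 -0.0975] grip [ 0.5625 -0.0964] 0.08037778390238634 8.072453392318248
```

>>> step_arm --pt "0.02 0.016 -0.03 0 0 3 0.2" --pt "0.04 0.03 -0.06 0 0 6 0.2" --pt "0.061 0.049 -0.1 0 0 7.5 0.2" --pt "0.061 0.049 -0.14 0 0 7.5 0.2" --pt "0.061 0.049 -0.18 0 0 7.5 0.2" --pt "0.061 0.049 -0.205 0 0 7.5 0.2" --pt "0.061 0.049 -0.205 0 0 7.5 0.2" --pt "0.061 0.049 -0.205 0 0 7.5 0.2"

```text
t: 12.62
eef_pos: [0.5601, -0.0922, 0.058]
tool_rot: [-0.002, -0.067, 0.998, 0.0]
contact_force: [0.4, -0.5, 0.7]
gripper_width: 0.396
```

Run:
```python
from h import *
st();
c=snap('wrist','w10.png')
```

```text
t 12.62 p [ 0.5601 -0.0922  0.058 ] yaxis [-0.134  0.991  0.001] z [-0.004  0.001 -1.   ] F [ 0.4 -0.5  0.7] w 0.396 q [-0.12  0.54  0.22  1.96 -0.18  0.67  1.92]
```

View pics/w10.png

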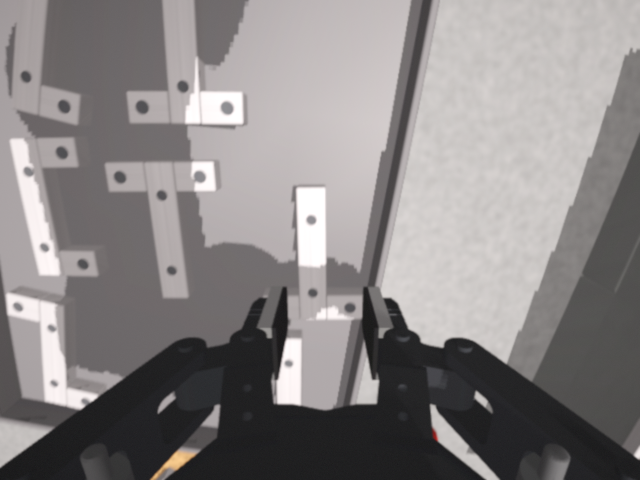

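```bash
cat >> h.py <<'E'
def bar(c,e,h,z=.016,g=.006):
    e,h=[at(c,*p,z)[:2] for p in (e,h)]
    d=h-e;L=np.linalg.norm(d);o=bot.get_obs()['eef_pos']
    G=(e+h)/2+d/L*g
    print('org',np.round((e+h)/2,4),'grip',np.round(G,4),'L',round(L,4),'yaw',round(np.degrees(np.arctan2(d[1],d[0])),1),'shift',np.round(G-o[:2],4))
E
python3 - <<'E'
from h import *
c=load('wrist'); bar(c,(311,186),(313,319))
E
```

```text
org [ 0.5548 -0.0994] grip [ 0.5607 -0.0985] L 0.0811 yaw 7.9 shift [-0.001  -0.0056]
```

>>> step_arm --pt "-0.001 -0.006 -0.02 0 0 0 0.3" --pt "-0.001 -0.006 -0.03 0 0 0 0.3" --pt "-0.001 -0.006 -0.04 0 0 0 0.3" --pt "-0.001 -0.006 -0.05 0 0 0 0.3" --pt "-0.001 -0.006 -0.05 0 0 0 0.3"

```text
t: 13.08
eef_pos: [0.5595, -0.0994, 0.0083]
tool_rot: [-0.001, -0.066, 0.998, 0.0]
contact_force: [-1.1, 0.2, -0.4]
gripper_width: 0.348
```

>>> step_arm --pt "0 0 -0.001 0 0 0 1" --pt "0 0 -0.001 0 0 0 1" --pt "0 0 -0.001 0 0 0 1" --pt "0 0 -0.001 0 0 0 1" --pt "0 0 -0.001 0 0 0 1" --force 60

```text
t: 13.5
eef_pos: [0.5604, -0.1, 0.0087]
tool_rot: [0.0, -0.066, 0.998, -0.0]
contact_force: [-1.1, -0.6, 1.1]
gripper_width: 0.162
```

>>> step_arm --pt "0 0 0.02 0 0 0 1" --pt "0 0 0.05 0 0 0 1" --pt "0 0 0.09 0 0 0 1" --pt "0 0 0.12 0 0 0 1" --pt "0 0 0.12 0 0 0 1"

```text
t: 13.92
eef_pos: [0.5641, -0.1008, 0.1346]
tool_rot: [0.005, -0.066, 0.998, -0.001]
contact_force: [0.4, 0.0, -1.3]
gripper_width: 0.159
```

Run:
```python
from h import *
st();
c=snap('wrist','w11.png')
```

```text
t 13.92 p [ 0.5641 -0.1008  0.1346] yaxis [-0.131  0.991 -0.002] z [ 0.011 -0.001 -1.   ] F [ 0.4  0.  -1.3] w 0.159 q [-0.13  0.42  0.26  1.91 -0.15  0.81  1.9 ]
```

View pics/w11.png

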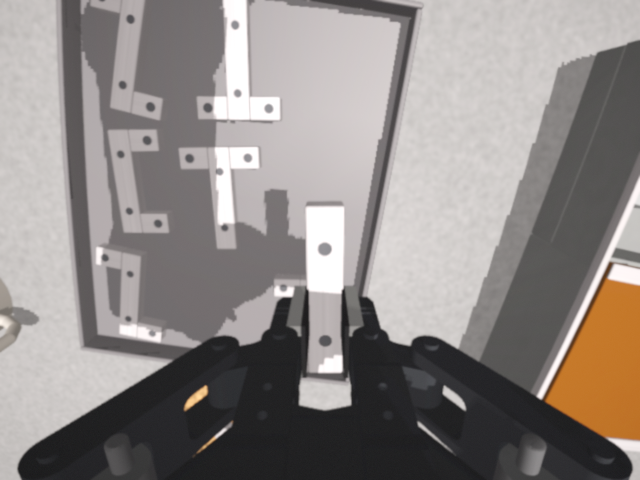

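>>> step_arm --pt "-0.007 0.04 0 0 0 -1 1" --pt "-0.014 0.08 0 0 0 -2.5 1" --pt "-0.021 0.12 0 0 0 -4 1" --pt "-0.028 0.16 0 0 0 -5 1" --pt "-0.035 0.2 0 0 0 -6.5 1" --pt "-0.042 0.24 0 0 0 -8 1" --pt "-0.049 0.28 0 0 0 -9 1" --pt "-0.056 0.32 0 0 0 -10.5 1" --pt "-0.063 0.36 0 0 0 -11.7 1" --pt "-0.07 0.377 0 0 0 -11.7 1"

```text
t: 14.8
eef_pos: [0.4878, 0.2836, 0.1271]
tool_rot: [-0.001, 0.033, 0.999, 0.001]
contact_force: [0.5, 1.0, -0.8]
gripper_width: 0.159
```

>>> step_arm --pt "0 0 0 0 0 0 1" --pt "0 0 -0.02 0 0 0 1" --pt "0 0 -0.045 0 0 0 1" --pt "0 0 -0.045 0 0 0 1" --pt "0 0 -0.045 0 0 0 1"

```text
t: 15.22
eef_pos: [0.4888, 0.2753, 0.0817]
tool_rot: [-0.002, 0.037, 0.999, -0.002]
contact_force: [-0.3, -0.3, -1.5]
gripper_width: 0.166
```

Run:
```python
from h import *
st();
c=snap('wrist','w12.png')
```

```text
t 15.22 p [0.4888 0.2753 0.0817] yaxis [ 0.073  0.997 -0.003] z [-0.004 -0.003 -1.   ] F [-0.3 -0.3 -1.5] w 0.166 q [-0.78  0.49  0.21  1.96 -0.15  0.71  1.01]
```

View pics/w12.png

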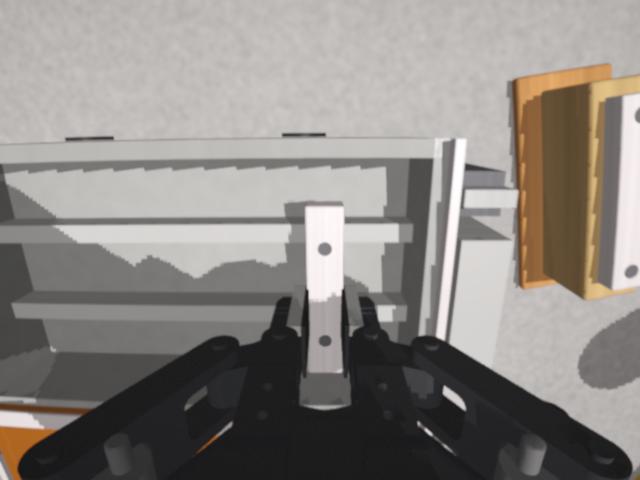

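>>> step_arm --pt "0.005 0 -0.01 0 0 0 1" --pt "0.005 0 -0.018 0 0 0 1" --pt "0.005 0 -0.024 0 0 0 1" --pt "0.005 0 -0.028 0 0 0 1" --pt "0.005 0 -0.029 0 0 0 1" --pt "0.005 0 -0.029 0 0 0 1"

```text
t: 15.77
eef_pos: [0.4948, 0.2769, 0.0539]
tool_rot: [-0.0, 0.036, 0.999, -0.0]
contact_force: [-0.4, -0.6, -1.6]
gripper_width: 0.165
```

>>> step_arm --pt "0 0 -0.001 0 0 0 1" --pt "0 0 -0.002 0 0 0 1" --pt "0 0 -0.002 0 0 0 1"

```text
t: 16.02
eef_pos: [0.4953, 0.2772, 0.0526]
tool_rot: [0.0, 0.036, 0.999, 0.0]
contact_force: [0.3, -0.6, 0.5]
gripper_width: 0.161
```

>>> step_arm --pt "0 0 -0.001 0 0 0 0.6" --pt "0 0 -0.001 0 0 0 0.4" --pt "0 0 -0.001 0 0 0 0.3" --pt "0 0 0.02 0 0 0 0.3" --pt "0 0 0.06 0 0 0 0.3" --pt "0 -0.03 0.1 0 0 0 0.3" --pt "0 -0.06 0.14 0 0 0 0.3" --pt "0 -0.06 0.14 0 0 0 0.3"

```text
t: 16.68
eef_pos: [0.4973, 0.2142, 0.1967]
tool_rot: [0.003, 0.038, 0.999, 0.001]
contact_force: [1.5, -0.5, -0.1]
gripper_width: 0.349
```

Run:
```python
from h import *
st();
c=snap('wrist','w13.png')
```

```text
t 16.68 p [0.4973 0.2142 0.1967] yaxis [0.076 0.997 0.002] z [ 0.005  0.002 -1.   ] F [ 1.5 -0.5 -0.1] w 0.349 q [-0.74  0.3   0.26  1.93 -0.09  0.92  1.06]
```

View pics/w13.png

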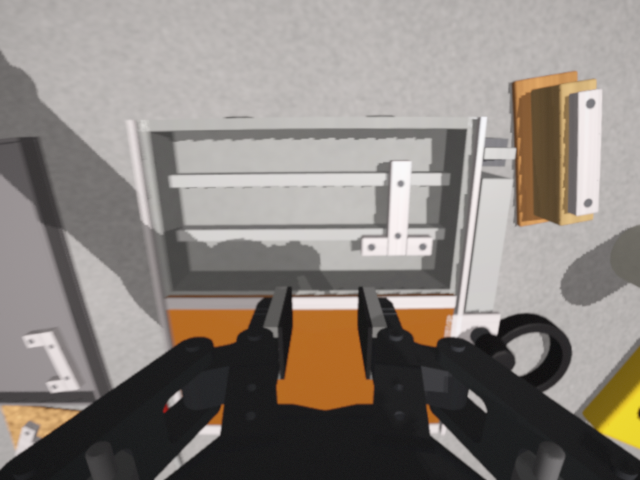

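>>> step_arm --pt "0.005 -0.04 0 0 0 1 0.3" --pt "0.01 -0.08 0 0 0 2 0.3" --pt "0.015 -0.12 0 0 0 3 0.3" --pt "0.02 -0.16 0 0 0 4 0.3" --pt "0.025 -0.2 0 0 0 5 0.3" --pt "0.03 -0.24 0 0 0 6 0.3" --pt "0.035 -0.28 0 0 0 8 0.3" --pt "0.04 -0.32 0 0 0 9.5 0.3" --pt "0.045 -0.36 -0.03 0 0 11 0.3" --pt "0.049 -0.395 -0.06 0 0 11.6 0.3"

```text
t: 17.57
eef_pos: [0.5445, -0.1704, 0.1414]
tool_rot: [0.002, -0.065, 0.998, -0.001]
contact_force: [0.2, 0.6, -0.3]
gripper_width: 0.353
```

>>> step_arm --pt "0 0 -0.02 0 0 0 0.3" --pt "0 0 -0.05 0 0 0 0.3" --pt "0 0 -0.065 0 0 0 0.3" --pt "0 0 -0.065 0 0 0 0.3" --pt "0 0 -0.065 0 0 0 0.3"

```text
t: 17.98
eef_pos: [0.5424, -0.1676, 0.075]
tool_rot: [-0.001, -0.065, 0.998, 0.0]
contact_force: [-0.3, -0.7, 0.1]
gripper_width: 0.352
```

Run:
```python
from h import *
st();
c=snap('wrist','w14.png')
```

```text
t 17.98 p [ 0.5424 -0.1676  0.075 ] yaxis [-0.13   0.992  0.001] z [-0.002  0.    -1.   ] F [-0.3 -0.7  0.1] w 0.352 q [-0.06  0.52  0.32  1.96 -0.24  0.71  2.11]
```

View pics/w14.png

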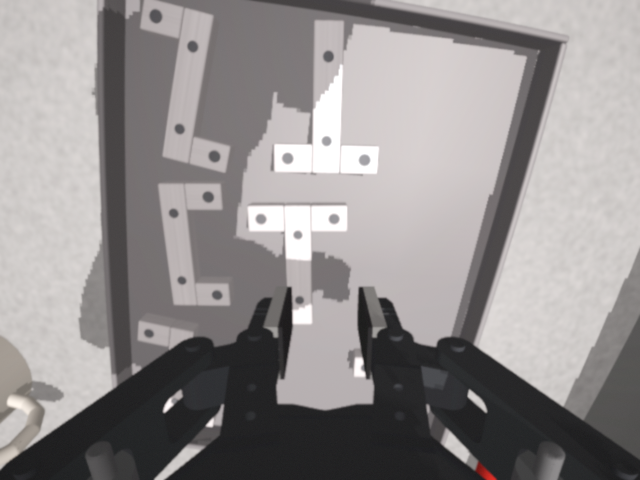

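Run:
```python
from h import *
c=load('wrist'); bar(c,(302,324),(297.5,205)); bar(c,(329,20),(326,174))
```

```text
org [ 0.5518 -0.1814] grip [ 0.5459 -0.1823] L 0.0809 yaw -171.8 shift [ 0.0025 -0.0144]
org [ 0.451  -0.1771] grip [ 0.457  -0.1765] L 0.081 yaw 6.4 shift [-0.0863 -0.0086]
```

>>> step_arm --pt "0.003 -0.014 0 0 0 0 0.3" --pt "0.003 -0.014 -0.02 0 0 0 0.3" --pt "0.003 -0.014 -0.045 0 0 0 0.3" --pt "0.003 -0.014 -0.06 0 0 0 0.3" --pt "0.003 -0.014 -0.067 0 0 0 0.3" --pt "0.003 -0.014 -0.067 0 0 0 0.3"

```text
t: 18.53
eef_pos: [0.5459, -0.1826, 0.0084]
tool_rot: [-0.0, -0.065, 0.998, -0.0]
contact_force: [-0.3, 0.3, 0.2]
gripper_width: 0.35
```

>>> step_arm --pt "0 0 0 0 0 0 1" --pt "0 0 0 0 0 0 1" --pt "0 0 0 0 0 0 1" --pt "0 0 0 0 0 0 1" --pt "0 0 0 0 0 0 1" --force 60

```text
t: 18.95
eef_pos: [0.5471, -0.1826, 0.0102]
tool_rot: [0.001, -0.065, 0.998, -0.0]
contact_force: [-1.9, -0.4, 6.7]
gripper_width: 0.16
```

>>> step_arm --pt "0 0 0.02 0 0 0 1" --pt "0 0 0.05 0 0 0 1" --pt "0 0 0.09 0 0 0 1" --pt "0 0 0.12 0 0 0 1" --pt "0 0 0.12 0 0 0 1"

```text
t: 19.37
eef_pos: [0.5498, -0.1833, 0.1352]
tool_rot: [0.005, -0.065, 0.998, -0.001]
contact_force: [0.9, -1.1, -1.6]
gripper_width: 0.157
```

Run:
```python
from h import *
st();
c=snap('wrist','w15.png')
```

```text
t 19.37 p [ 0.5498 -0.1833  0.1352] yaxis [-0.129  0.992 -0.003] z [ 0.011 -0.002 -1.   ] F [ 0.9 -1.1 -1.6] w 0.157 q [-0.06  0.44  0.36  1.9  -0.21  0.82  2.11]
```

View pics/w15.png

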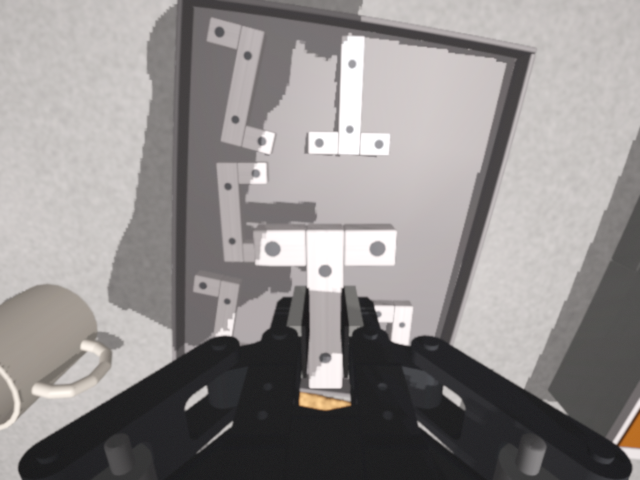

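>>> step_arm --pt "-0.007 0.04 0 0 0 -1 1" --pt "-0.014 0.08 0 0 0 -2.5 1" --pt "-0.021 0.12 0 0 0 -4 1" --pt "-0.028 0.16 0 0 0 -5 1" --pt "-0.035 0.2 0 0 0 -6.5 1" --pt "-0.042 0.24 0 0 0 -8 1" --pt "-0.049 0.28 0 0 0 -9 1" --pt "-0.056 0.32 0 0 0 -10.5 1" --pt "-0.063 0.36 0 0 0 -11.6 1" --pt "-0.069 0.385 0 0 0 -11.6 1"

```text
t: 20.25
eef_pos: [0.4749, 0.2078, 0.1278]
tool_rot: [-0.001, 0.034, 0.999, 0.0]
contact_force: [-0.8, 0.8, 0.1]
gripper_width: 0.162
```

>>> step_arm --pt "0 0 0 0 0 0 1" --pt "0 0 -0.02 0 0 0 1" --pt "0 0 -0.045 0 0 0 1" --pt "0 0 -0.05 0 0 0 1" --pt "0 0 -0.05 0 0 0 1" --pt "0 0 -0.05 0 0 0 1"

```text
t: 20.75
eef_pos: [0.4768, 0.2024, 0.0786]
tool_rot: [-0.0, 0.037, 0.999, -0.0]
contact_force: [-0.2, 0.3, -0.6]
gripper_width: 0.161
```

Run:
```python
from h import *
st();
c=snap('wrist','w16.png')
```

```text
t 20.75 p [0.4768 0.2024 0.0786] yaxis [ 0.073  0.997 -0.001] z [-0.001 -0.001 -1.   ] F [-0.2  0.3 -0.6] w 0.161 q [-0.76  0.44  0.3   2.07 -0.21  0.66  1.17]
```

View pics/w16.png

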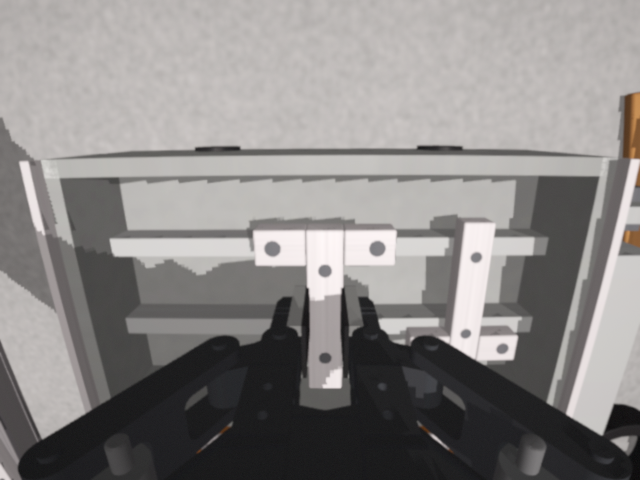

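>>> step_arm --pt "0.003 0.001 -0.01 0 0 0 1" --pt "0.003 0.001 -0.018 0 0 0 1" --pt "0.003 0.001 -0.023 0 0 0 1" --pt "0.003 0.001 -0.025 0 0 0 1" --pt "0.003 0.001 -0.026 0 0 0 1" --pt "0.003 0.001 -0.026 0 0 0 1"

```text
t: 21.3
eef_pos: [0.4798, 0.204, 0.054]
tool_rot: [-0.001, 0.036, 0.999, 0.0]
contact_force: [-5.8, -2.5, 19.1]
gripper_width: 0.158
```

>>> step_arm --pt "0 0 0.001 0 0 0 1" --pt "0 0 0.001 0 0 0 0.6" --pt "0 0 0.001 0 0 0 0.4" --pt "0 0 0.001 0 0 0 0.3" --pt "0 0 0.02 0 0 0 0.3" --pt "0 0 0.06 0 0 0 0.3" --pt "0 -0.03 0.1 0 0 0 0.3" --pt "0 -0.06 0.14 0 0 0 0.3" --pt "0 -0.06 0.14 0 0 0 0.3"

```text
t: 22.05
eef_pos: [0.4818, 0.1412, 0.1966]
tool_rot: [0.002, 0.038, 0.999, 0.001]
contact_force: [0.8, 0.2, -0.5]
gripper_width: 0.348
```

Run:
```python
from h import *
st();
c=snap('wrist','w17.png')
```

```text
t 22.05 p [0.4818 0.1412 0.1966] yaxis [0.076 0.997 0.002] z [ 0.005  0.001 -1.   ] F [ 0.8  0.2 -0.5] w 0.348 q [-0.74  0.24  0.38  2.02 -0.11  0.9   1.2 ]
```

View pics/w17.png

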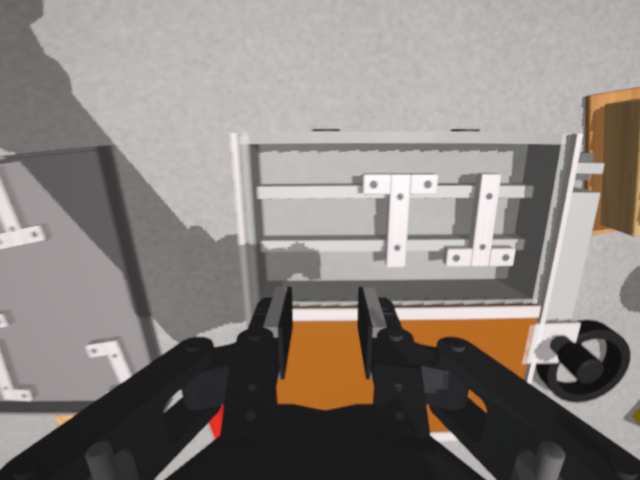

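>>> step_arm --pt "0 -0.04 0 0 0 1 0.3" --pt "0 -0.08 0 0 0 3 0.3" --pt "0 -0.12 0 0 0 4 0.3" --pt "0 -0.16 0 0 0 6 0.3" --pt "-0.005 -0.2 0 0 0 8 0.3" --pt "-0.01 -0.24 0 0 0 9 0.3" --pt "-0.02 -0.28 0 0 0 10.7 0.3" --pt "-0.025 -0.318 -0.03 0 0 10.7 0.3" --pt "-0.025 -0.318 -0.07 0 0 10.7 0.3" --pt "-0.025 -0.318 -0.07 0 0 10.7 0.3"

```text
t: 22.93
eef_pos: [0.4505, -0.1753, 0.1175]
tool_rot: [-0.005, -0.055, 0.998, 0.0]
contact_force: [-1.2, 0.2, 0.5]
gripper_width: 0.35
```

>>> step_arm --pt "0 -0.003 -0.03 0 0 0 0.3" --pt "0 -0.003 -0.06 0 0 0 0.3" --pt "0 -0.003 -0.06 0 0 0 0.3" --pt "0 -0.003 -0.06 0 0 0 0.3"

```text
t: 23.27
eef_pos: [0.4543, -0.1758, 0.0624]
tool_rot: [-0.002, -0.058, 0.998, 0.001]
contact_force: [0.5, -0.0, 0.7]
gripper_width: 0.349
```

Run:
```python
from h import *
st();
c=snap('wrist','w18.png')
```

```text
t 23.27 p [ 0.4543 -0.1758  0.0624] yaxis [-0.115  0.993  0.001] z [-0.003  0.001 -1.   ] F [ 0.5 -0.   0.7] w 0.349 q [-0.11  0.45  0.43  2.15 -0.33  0.6   2.24]
```

View pics/w18.png

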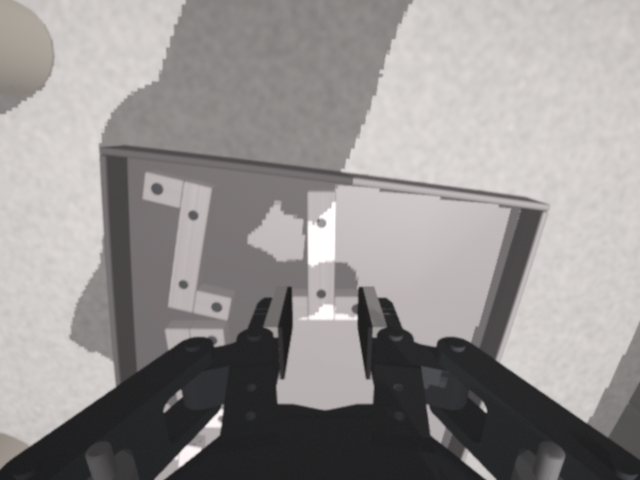

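Run:
```python
from h import *
c=load('wrist'); bar(c,(322,192),(320,320))
```

```text
org [ 0.4518 -0.1774] grip [ 0.4578 -0.1768] L 0.0804 yaw 5.6 shift [ 0.0024 -0.0005]
```

>>> step_arm --pt "0.002 -0.001 -0.02 0 0 -0.5 0.3" --pt "0.002 -0.001 -0.035 0 0 -0.5 0.3" --pt "0.002 -0.001 -0.048 0 0 -0.5 0.3" --pt "0.002 -0.001 -0.054 0 0 -0.5 0.3" --pt "0.002 -0.001 -0.054 0 0 -0.5 0.3"

```text
t: 23.73
eef_pos: [0.4577, -0.1775, 0.0095]
tool_rot: [0.0, -0.053, 0.999, 0.0]
contact_force: [-0.4, -1.0, -0.3]
gripper_width: 0.351
```

>>> step_arm --pt "0 0 0 0 0 0 1" --pt "0 0 0 0 0 0 1" --pt "0 0 0 0 0 0 1" --pt "0 0 0 0 0 0 1" --pt "0 0 0 0 0 0 1" --force 60

```text
t: 24.15
eef_pos: [0.458, -0.178, 0.0103]
tool_rot: [0.001, -0.053, 0.999, -0.0]
contact_force: [-0.7, 1.3, 7.6]
gripper_width: 0.163
```

>>> step_arm --pt "0 0 0.02 0 0 0 1" --pt "0 0 0.05 0 0 0 1" --pt "0 0 0.09 0 0 0 1" --pt "0 0 0.12 0 0 0 1" --pt "0 0 0.12 0 0 0 1"

```text
t: 24.57
eef_pos: [0.4606, -0.1794, 0.1349]
tool_rot: [0.005, -0.052, 0.999, -0.001]
contact_force: [1.5, -1.1, -0.6]
gripper_width: 0.16
```

Run:
```python
from h import *
st();
c=snap('wrist','w19.png')
```

```text
t 24.57 p [ 0.4606 -0.1794  0.1349] yaxis [-0.105  0.995 -0.003] z [ 0.011 -0.001 -1.   ] F [ 1.5 -1.1 -0.6] w 0.16 q [-0.18  0.33  0.52  2.11 -0.24  0.75  2.16]
```

View pics/w19.png

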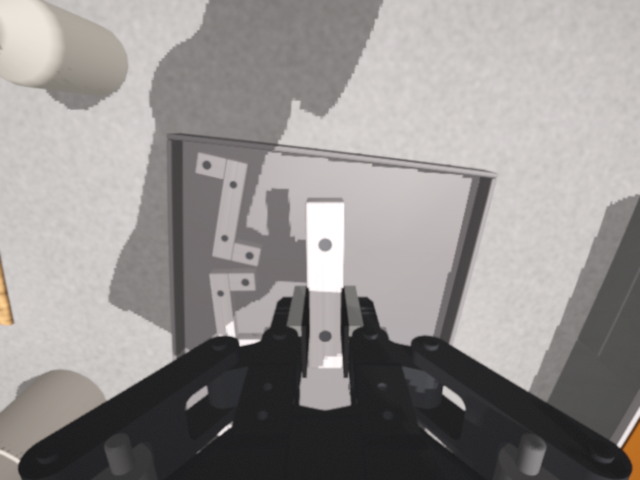

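>>> step_arm --pt "0.003 0.04 0 0 0 -1 1" --pt "0.006 0.08 0 0 0 -2.5 1" --pt "0.009 0.12 0 0 0 -4 1" --pt "0.012 0.16 0 0 0 -5 1" --pt "0.015 0.2 0 0 0 -6.5 1" --pt "0.018 0.24 0 0 0 -8 1" --pt "0.022 0.28 0 0 0 -9 1" --pt "0.025 0.311 0 0 0 -10.2 1" --pt "0.025 0.311 0 0 0 -10.2 1" --pt "0.025 0.311 -0.01 0 0 -10.2 1"

```text
t: 25.45
eef_pos: [0.4826, 0.1356, 0.1193]
tool_rot: [0.001, 0.034, 0.999, 0.001]
contact_force: [0.4, -0.5, -0.4]
gripper_width: 0.16
```

>>> step_arm --pt "0 0 -0.02 0 0 0 1" --pt "0 0 -0.04 0 0 0 1" --pt "0 0 -0.04 0 0 0 1" --pt "0 0 -0.04 0 0 0 1" --pt "0 0 -0.04 0 0 0 1"

```text
t: 25.87
eef_pos: [0.4821, 0.1319, 0.079]
tool_rot: [-0.0, 0.037, 0.999, -0.0]
contact_force: [-0.0, -0.1, -0.3]
gripper_width: 0.158
```

Run:
```python
from h import *
st();
c=snap('wrist','w20.png')
```

```text
t 25.87 p [0.4821 0.1319 0.079 ] yaxis [ 0.074  0.997 -0.   ] z [-0. -0. -1.] F [-0.  -0.1 -0.3] w 0.158 q [-0.74  0.44  0.43  2.12 -0.29  0.64  1.39]
```

View pics/w20.png

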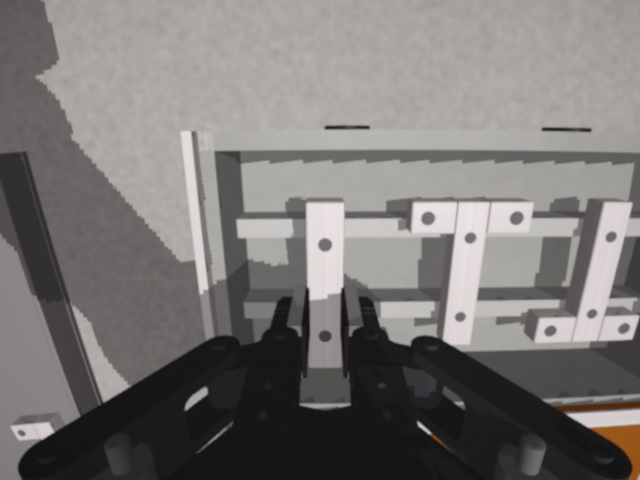

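>>> step_arm --pt "0.003 0.001 -0.01 0 0 0 1" --pt "0.003 0.001 -0.018 0 0 0 1" --pt "0.003 0.001 -0.023 0 0 0 1" --pt "0.003 0.001 -0.025 0 0 0 1" --pt "0.003 0.001 -0.025 0 0 0 1"

```text
t: 26.33
eef_pos: [0.4848, 0.1342, 0.0543]
tool_rot: [-0.001, 0.036, 0.999, 0.0]
contact_force: [-4.3, -0.9, 13.8]
gripper_width: 0.16
```

>>> step_arm --pt "0 0 0 0 0 0 0.6" --pt "0 0 0.0 0 0 0 0.4" --pt "0 0 0.0 0 0 0 0.3" --pt "0 0 0.02 0 0 0 0.3" --pt "0 0 0.06 0 0 0 0.3" --pt "0 0.03 0.1 0 0 0 0.1" --pt "0 0.06 0.14 0 0 0 0" --pt "0 0.08 0.14 0 0 0 0" --pt "0 0.08 0.14 0 0 0 0"

```text
t: 27.08
eef_pos: [0.4864, 0.2219, 0.1973]
tool_rot: [0.003, 0.032, 0.999, 0.003]
contact_force: [0.9, 1.2, 0.1]
gripper_width: 0.496
```

Run:
```python
from h import *
st();
c=snap('wrist','w21.png')
a=cv2.imread('pics/w21.png'); cv2.imwrite('pics/z21.png',cv2.resize(a[100:400,100:580],None,fx=1.6,fy=1.6,interpolation=cv2.INTER_CUBIC))
for r in bot.place_of('knob_grip','wrist'): print(r['conf'],np.array(r['location'])*[640,480],np.round(at(c,r['location'][0]*640,r['location'][1]*480,.11),4))
```

```text
t 27.08 p [0.4864 0.2219 0.1973] yaxis [0.065 0.998 0.007] z [ 0.006  0.007 -1.   ] F [0.9 1.2 0.1] w 0.496 q [-0.94  0.3   0.49  1.96 -0.18  0.92  1.14]
```

View pics/w21.png

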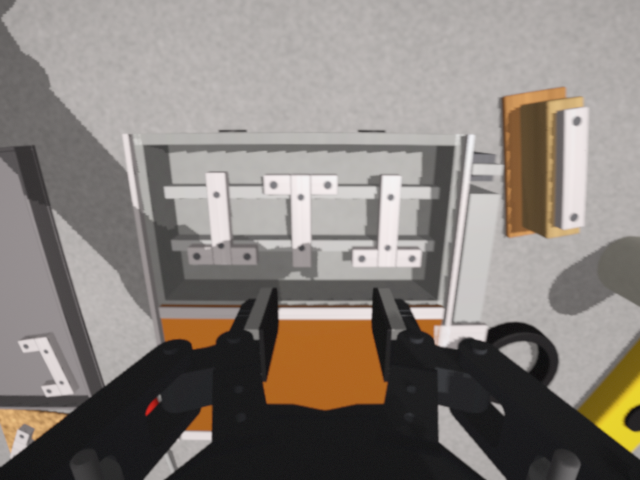

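>>> step_arm --pt "0.025 0.03 0 0 0 0 0" --pt "0.05 0.06 0 0 0 0 0" --pt "0.08 0.09 0 0 0 0 0" --pt "0.112 0.12 0 0 0 0 0" --pt "0.112 0.12 0 0 0 0 0" --pt "0.112 0.12 0 0 0 0 0" --pt "0.112 0.12 0 0 0 0 0"

```text
t: 27.77
eef_pos: [0.5966, 0.3316, 0.1919]
tool_rot: [-0.001, 0.037, 0.999, -0.002]
contact_force: [-0.0, -0.9, 0.1]
gripper_width: 0.502
```

Run:
```python
from h import *
st();
c=snap('wrist','w22.png')
print(np.round(proj(c,[[.598,.343,.1235]]),1))
```

```text
t 27.77 p [0.5966 0.3316 0.1919] yaxis [ 0.074  0.997 -0.003] z [-0.002 -0.003 -1.   ] F [-0.  -0.9  0.1] w 0.502 q [-0.91  0.56  0.46  1.59 -0.27  1.05  1.12]
[[341.  252.8]]
```

View pics/w22.png

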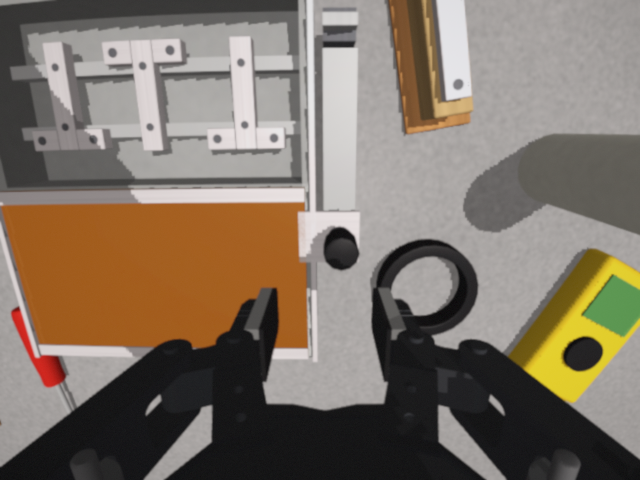

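>>> step_arm --pt "0.002 0.011 0 0 0 0 0" --pt "0.002 0.011 -0.03 0 0 0 0" --pt "0.002 0.011 -0.06 0 0 0 0" --pt "0.002 0.011 -0.085 0 0 0 0" --pt "0.002 0.011 -0.093 0 0 0 0" --pt "0.002 0.011 -0.093 0 0 0 0" --pt "0.002 0.011 -0.093 0 0 0 1" --pt "0.002 0.011 -0.093 0 0 0 1" --pt "0.002 0.011 -0.093 0 0 0 1" --pt "0.002 0.011 -0.093 0 0 0 1" --force 60

```text
t: 28.65
eef_pos: [0.5994, 0.3426, 0.1028]
tool_rot: [0.0, 0.037, 0.999, -0.001]
contact_force: [-2.7, -5.7, 2.4]
gripper_width: 0.256
```

>>> step_arm --pt "0 0 0.005 0 0 0 1" --pt "0 0 0.01 0 0 0 1" --pt "0 0 0.013 0 0 0 1" --pt "0 0 0.013 0 0 0 1" --pt "-0.005 0 0.013 0 0 0 1" --pt "-0.015 0.001 0.013 0 0 0 1" --pt "-0.03 0.002 0.013 0 0 0 1" --pt "-0.03 0.002 0.013 0 0 0 1"

```text
t: 29.32
eef_pos: [0.5661, 0.3449, 0.1136]
tool_rot: [-0.002, 0.036, 0.999, -0.002]
contact_force: [-2.1, -7.5, -6.3]
gripper_width: 0.253
```

>>> step_arm --pt "-0.025 0.002 0 0 0 0 1" --pt "-0.05 0.004 0 0 0 0 1" --pt "-0.075 0.0055 0 0 0 0 1" --pt "-0.095 0.007 0 0 0 0 1" --pt "-0.108 0.008 0 0 0 0 1" --pt "-0.112 0.008 0 0 0 0 1" --pt "-0.112 0.008 0 0 0 0 1" --pt "-0.112 0.008 0 0 0 0 1"

```text
t: 29.98
eef_pos: [0.4594, 0.3523, 0.115]
tool_rot: [0.002, 0.038, 0.999, -0.001]
contact_force: [6.6, -8.3, -5.5]
gripper_width: 0.257
```

>>> step_arm --pt "0 0 -0.005 0 0 0 1" --pt "0 0 -0.012 0 0 0 1" --pt "0 0 -0.013 0 0 0 1" --pt "0 0 -0.013 0 0 0 1"

```text
t: 30.32
eef_pos: [0.4595, 0.3524, 0.1027]
tool_rot: [0.002, 0.038, 0.999, -0.0]
contact_force: [2.9, -10.0, 3.0]
gripper_width: 0.26
```

>>> step_arm --pt "0 0 0 0 0 0 0.2" --pt "0 0 0 0 0 0 0" --pt "0 0 0 0 0 0 0" --pt "0 0 0.03 0 0 0 0" --pt "0 0 0.07 0 0 0 0" --pt "0 0 0.1 0 0 0 0" --pt "0 0 0.11 0 0 0 0" --pt "0 0 0.11 0 0 0 0"

```text
t: 30.98
eef_pos: [0.4584, 0.3573, 0.2146]
tool_rot: [0.002, 0.036, 0.999, 0.003]
contact_force: [-0.4, -0.2, 0.0]
gripper_width: 0.502
```

Run:
```python
from h import *
st();
c=snap('wrist','w23.png')
print(np.round(proj(c,[[.458,.3525,.1235]]),1))
c=snap('scene','s23.png')
a=cv2.imread('pics/s23.png'); cv2.imwrite('pics/z23.png',cv2.resize(a[140:380,180:470],None,fx=2.5,fy=2.5,interpolation=cv2.INTER_CUBIC))
```

```text
t 30.98 p [0.4584 0.3573 0.2146] yaxis [0.071 0.997 0.007] z [ 0.005  0.006 -1.   ] F [-0.4 -0.2  0. ] w 0.502 q [-1.15  0.36  0.49  1.83 -0.2   0.99  0.92]
[[315.7 240.9]]
```

View pics/w23.png

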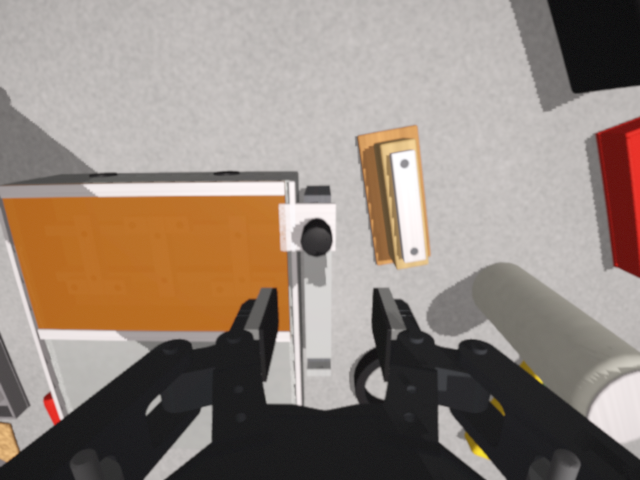

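View pics/z23.png

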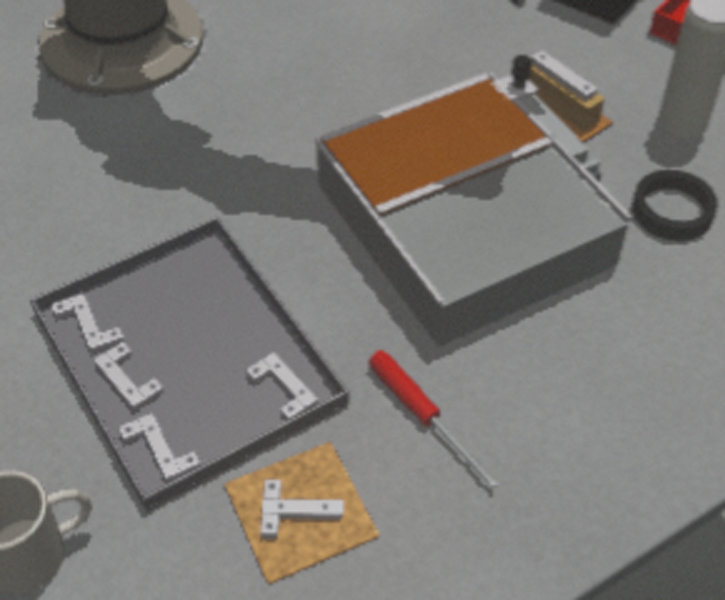

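Run:
```python
from h import *
c=load('wrist'); print(np.round(proj(c,[[.458,.3525,.1235],[.458,.3525,.1315]]),1))
c=load('scene');print(np.round(proj(c,[[.458,.3525,.1235],[.458,.3525,.1315]]),1))
a=cv2.imread('pics/scene0.png')[155:185,375:405];b=cv2.imread('pics/s23.png')[155:185,375:405]
cv2.imwrite('pics/zk.png',cv2.resize(np.hstack([a,b]),None,fx=12,fy=12,interpolation=cv2.INTER_CUBIC))
```

```text
[[315.7 240.9]
 [315.5 244.4]]
[[388.5 163.1]
 [388.7 161.1]]
```

View pics/zk.png

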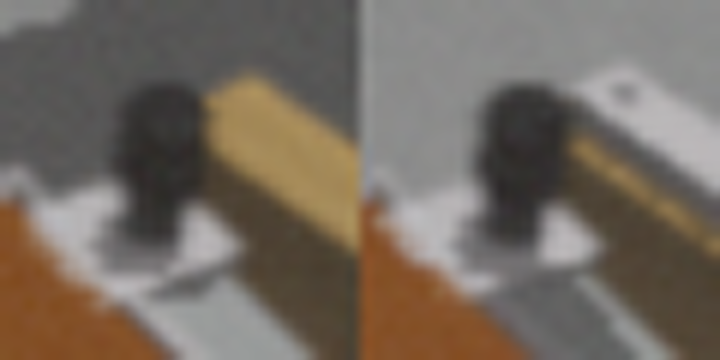

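Run:
```python
from h import *
st(); print(bot.hand_in())
```

```text
t 31.08 p [0.4564 0.3558 0.2107] yaxis [0.071 0.997 0.001] z [-0.     0.001 -1.   ] F [-0.6 -0.8 -0.5] w 0.5 q [-1.15  0.36  0.49  1.84 -0.2   0.99  0.92]
the job is handed in; nothing more can be done
None
```

I finished the job and handed it in at about 31 s of the 210 s allowed.

I pulled the knob, slid the cover fully open and laid the finished bar on the stand. The sample on the mat is a T, so I moved all three T brackets from the tray onto the rails, side by side. I then slid the cover shut until it met its stop and let the plunger go.

**Last checks:**
- **Brackets:** before I shut the cover, the wrist camera showed all three T brackets flat across both rails with gaps between them. I did not get a clear view of them afterwards.
- **Bar:** it lies flat and centred on the stand.
- **Tray:** the two U and two Z brackets are still in it, and no T is left.
- **Cover and plunger:** the cover travelled 0.140 m back to its stop. The knob looks the same height in the scene picture as at the start, so the pin appears to be home. In the last wrist picture the knob was about 4 pixels from where I expected it, but on the low side, so it does not suggest a raised pin.
- **Forces:** the largest contact force I read was about 20 N, when seating a bracket on the rails. I read forces only between moves.
- **Bystanders:** none was touched as far as the pictures show.

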